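# Lock the idler and load the jar mill

## Task

Make the jar mill ready for grinding glaze: put the short spanner on the lower nut of the idler's clamp stud with its handle end beside the cross-member that stops it, and leave it there to hold that nut while you tighten the top (jam) nut clockwise with the long spanner until it will go no further, without letting the lower nut turn away. Next prove the hood switch: push its roller lever down until it clicks and let it spring back. Only then lay every glaze jar from the rack on its side along the two rollers, and in the end have both spanners lying flat on the rubber mat again, with the cup, tin and plane left as they were.

Things in the scene. Friction and masses are not known exactly. Their poses are not given: they have to be found in the camera images.
- mill: jar mill, fixed: grey steel deck (x -170..190, y -170..120 mm in its frame), top 35 mm above the bench; origin on the bench. Two black rubber rollers along its x (robot end -x) on the +y side; clamp stud with two nuts at x 20, y -60; motor case at x 134..186, y -13..113, 72 mm above the deck
- stop (a point): free end of the cross-member at the robot end of the mill, 22 mm above the deck (this point: middle of its top edge). The end face looks to the mill's -y and is 30 mm wide in x; bearings above the bar reach 40 mm above the deck, for mill y over 0. The short spanner's handle end bears on this face, 14 mm to +y of the stud's axis, 155 to 185 mm from the stud
- roller_mid (a point): midway between the two roller axes, mid-length, at axis height (65 mm above the bench); axes as the mill's. Rollers 38 mm in diameter, axes at y -27 and +27 from here, rubber over x -120..120, stiff to turn. A jar lying on both has its axis 41 mm above this point; three fit in a row, centres within 90 mm of this point along x
- lower_nut (a point): lower hexagon nut on the upright stud, 30 mm across flats, 14.5 mm high, standing on the deck; this point: stud axis, 7 mm above the deck. x points to a corner: an open spanner fits with its handle along x or any 60 degrees from it. At joint 0 its x is the mill's; a spanner on it with its handle to the mill's -x has the handle end beside the stop, 3 mm off
- lower_nut_body (a joint): turn of the lower nut on the stud, rad, clockwise from above positive, 0 at the start. It turns at 0.18 N m; if it is not held it turns along with the jam nut
- jam_nut (a point): jam nut on the lower nut, 30 mm across flats, 15.5 to 28.5 mm above the deck; this point is its centre, 22 mm above the deck. x points to a corner: an open spanner fits with its handle along x or any 60 degrees from it. The stud ends 46 mm above the deck. The -y side of the mill beside the stud is free for the swing
- jam_nut_body (a joint): turn of the jam nut relative to the lower nut, rad, clockwise from above positive; starts run down between 0 and 0.2 and is fully tight, at a hard stop, at 1.0. It takes 0.4 N m
- switch_roller (a point): centre of the limit switch's roller: black, 20 mm in diameter, 16 mm wide along the mill's x, on a 46 mm arm pivoted about the mill's x on the switch body; the arm points to the mill's -y, 20 degrees up at rest (roller centre 93 mm above the bench). Push straight down; it sinks about 18 mm to the click, at most 33 mm, with 1 to 5 N
- switch_arm (a joint): deflection of the switch arm, rad: 0 at rest, clicks at 0.40, stops at 0.75; springs back when let go
- mat: black rubber mat on the bench, fixed, 260 x 220 x 3 mm, long side along its x; origin in the middle of its underside
- short_spanner_grip (a point): short open-ended spanner, flat steel, 11 mm thick, handle 22 mm wide, about 195 mm long over all, 0.22 kg; it can lie either face up. This point is in the handle, half-way up; x points along it to the head, z up. Handle end 85 mm behind this point
- short_spanner_mouth (a point): middle of the short spanner's jaw, where a nut's centre sits when fully home; 90 mm ahead of the grip point, axes the same. Jaw 31.6 mm wide, open to +x, flared tips end 23 mm ahead of this point, jaw floor 18 mm behind it; head 57 mm wide. On the lower nut it lies flat on the deck
- long_spanner_grip (a point): long open-ended spanner, flat steel, 11 mm thick, handle 22 mm wide, about 235 mm long over all, 0.27 kg. This point is in the handle, half-way up; x points along it to the head, z up. Handle end 95 mm behind this point
- long_spanner_mouth (a point): the middle of the long spanner's open jaw, where the centre of a nut sits when fully home; 115 mm ahead of its grip point along x, axes the same; jaw as on the short spanner
- rack: wooden jar rack, fixed: board 310 x 100 x 12 mm, with two battens along its x, 10 mm wide, tops 28 mm above the bench, inner edges 20 mm either side of the middle; origin in the middle of its underside. Jars lie on the two battens, end to end along x, axis 50 mm above the bench
- jar1_centre (a point): closed glaze jar lying on the rack: white ceramic barrel 54 mm in diameter between two black rubber tyres 60 mm in diameter, 14 mm wide; 74 mm long over the tyres, steel clamp cap on the +x end (5 mm more), 0.3 to 0.5 kg. This point is its centre; x is its axis; y, z turn as it rolls. Grip it across the barrel from above. Absent in some starts
- jar2_centre (a point): as jar1
- jar3_centre (a point): as jar1
- jar1: jar 1, same point and axes as jar1_centre
- jar2: jar 2, as jar2_centre
- jar3: jar 3, as jar3_centre
- cup: white plastic cup, 72 mm wide, 95 mm high; origin at the middle of its foot. Leave alone
- glaze_tin: tin, 74 mm in diameter, 100 mm high; origin at the middle of its foot. Leave alone
- block_plane: small wooden plane, 160 x 52 x 60 mm; origin at the middle of its sole. Leave alone
There are look-alikes about, which are no part of the job. Leave any turquoise look-alike of the part that bears short_spanner_grip alone.

How it is judged:
On the way, in this order (a step that is already met when the one before it is completed fails the run):
1. the short spanner is home on the lower nut (distance between short_spanner_mouth and lower_nut below 0.008 m), for 0.2 s.
2. the jam nut is turned tight with the long spanner while the short one is on the lower nut (value of joint jam_nut_body above 0.92 rad and distance between short_spanner_mouth and lower_nut below 0.008 m and distance between long_spanner_mouth and jam_nut below 0.012 m), for 0.1 s.
3. the switch lever is pushed down until it clicks, before any jar is brought to the mill (value of joint switch_arm above 0.4 rad and horizontal distance between each of jar1_centre, jar2_centre, jar3_centre and roller_mid above 0.12 m), for 0.1 s.
4. every jar lies on the two rollers, let go, the switch lever back at rest (x of jar1_centre in the frame of roller_mid between -0.095 and 0.095 m and y of jar1_centre in the frame of roller_mid between -0.008 and 0.008 m and z of jar1_centre in the frame of roller_mid between 0.036 and 0.046 m and angle between the x axis of each of jar1_centre, jar2_centre, jar3_centre and the x axis of roller_mid, either way round below 0.12 rad and x of jar2_centre in the frame of roller_mid between -0.095 and 0.095 m and y of jar2_centre in the frame of roller_mid between -0.008 and 0.008 m and z of jar2_centre in the frame of roller_mid between 0.036 and 0.046 m and x of jar3_centre in the frame of roller_mid between -0.095 and 0.095 m and y of jar3_centre in the frame of roller_mid between -0.008 and 0.008 m and z of jar3_centre in the frame of roller_mid between 0.036 and 0.046 m and contact force between each of jar1, jar2, jar3 and the fingers below 0.1 N and value of joint switch_arm below 0.08 rad), for 0.3 s.
At the end, for the whole second after the job is handed in: jars present lie at rest on both rollers (axis within 7 deg, 8 mm of the midline, centre within 95 mm of mid-length), let go; jam nut over 0.92 rad; lower nut within 0.35 rad of its start; switch lever at rest (under 0.08 rad); spanners flat with their grip points on the mat (all of step 4 and linear speed of each of jar1, jar2, jar3 below 0.03 m/s and value of joint jam_nut_body above 0.92 rad and value of joint lower_nut_body between -0.35 and 0.35 rad and x of short_spanner_grip in the frame of mat between -0.13 and 0.13 m and y of short_spanner_grip in the frame of mat between -0.11 and 0.11 m and height (world z) of each of short_spanner_grip, long_spanner_grip below 0.016 m and height (world z) of each of short_spanner_mouth, long_spanner_mouth below 0.02 m and x of long_spanner_grip in the frame of mat between -0.13 and 0.13 m and y of long_spanner_grip in the frame of mat between -0.11 and 0.11 m); the robot touches nothing.
It fails at once if the cup, the tin or the plane is moved by more than 30 mm or tipped (distance of any of cup, glaze_tin, block_plane from where it was at the start of the episode above 0.03 m or angle between any of cup, glaze_tin, block_plane's own z axis and vertical above 0.3 rad).
Of jar1, jar2, jar3 only 2 to 3 are there at a start; the rules pass over those that are not, and their reading is None.
At some moment in a run one of short_spanner, long_spanner may be knocked a few centimetres aside while the robot is not near it.
It also fails if it takes over 210 s, if anything falls off the work surface, if the arm or the gripper's body presses on something with over 40 N, if the wrist force passes 120 N, or if a joint passes its speed limit or range.

## Robot

A 6-joint arm with a two-finger parallel gripper is mounted at the origin on the work surface. World frame = base frame: x ahead of the robot, y to its left, z up, the work surface at z = 0. Lengths are in m, angles in rad, forces in N, time in s.
With the tool pointing down it reaches from about 0.35 to 1 m from the base axis. Payload 7.1 kg.
Tool frame: the origin (TCP) lies at the very end of the fingers, on their centre line; the grasp point (between the pads) lies 19 mm behind it; z points along the fingers, y is the line along which they close (so a half turn about z gives the same grasp; the last joint's range is limited). The gripper opens to 85 mm and grips with 20 to 120 N. Pads are 22 mm wide; open, the fingers measure 114 mm over their backs; the gripper's body (76 mm by 85 mm) begins 54 mm behind the grasp point. The pads swing forward as they close: fully open they stand 13 mm farther back than shut.
Start: joints at [-1.295, 0.423, 1.63, -0, 1.089, -0.019], TCP at [0.182, -0.598, 0.231] pointing down, gripper open.
Joint ranges: [-3, 3], [-0.9, 2.11], [0.09, 2.58], [-1.31, 4.45], [0.11, 2.69], [-2.54, 2.54]. Speed limits (rad/s): [2.39, 2.39, 3.01, 3.14, 3.14, 3.14].

## Interface

Orientations are given as a rotation vector (axis times angle).
In Python, from plant import r, eyes gives the robot as it stands.
- The arm moves only by the tool jog_arm, never from a script. Its argument "steps" is one flat list of numbers, 7 for each row, row after row: the shift along the tool's x, y, z as a fraction of full scale, then the turn, a rotation vector about the tool's x, y, z as a fraction of full scale, then the opening, from 0 (shut) to 1 (fully open). In form: [tx, ty, tz, ax, ay, az, grip, tx, ty, tz, ax, ay, az, grip, ...]. A call has exactly 5 rows; each row shifts and turns the commanded pose from where the row before left it, along the tool's axes as they then stand; what a row does not reach is not made up. Full scale, the value 1, is 5 cm for a shift and 6 degrees for a turn. A row lasts 1/8 s, in which the tool goes at most 62.5 mm and 10.7 degrees, less where a joint would pass 70% of its speed; a pose out of reach is approached as far as the arm can. A call with a number of a shift or a turn outside -1 to 1 is refused whole. A call with a gripper value outside its range is refused whole. The fingers move at their own pace and stop on an object; "newtons" is the grip in N (left out, the last holds). Time passes only in rows, so rows that do not move let the fingers close, or fill a call up. It gives the time, the measured TCP pose, the force, the opening and the grip force at its end, in the units of the state.
- r.get_obs(): the state, without advancing time (a new reading comes with each control period).
- eyes.grab_frame(name): name is "scene" or "top"; returns a dict with "image" (384x512x3 uint8, red, green, blue), "intrinsics" (3x3 intrinsics, pixels), "k1" (the pictures are not rectified: a ray, as slopes to the right and down, at radius r is drawn at 1 + k1 r^2 times it, then the intrinsics apply), "origin" and "orientation" of the camera in the world. Camera axes: x right, y up, looking along -z (the intrinsics and any distortion apply to the point x, -y, -z); pixel columns grow to the right and rows downward; lengths in m; the calibration is good to about 2 mm. A picture is of the moment at which its call begins. There is no depth.
- r.hand_in(): hands the job in; it is judged then, once.
The state is a dict: "time": time; "joints": joint angles; "joint_velocities": joint speeds; "tau": joint torques, N m; "eef_pos": TCP position; "tcp_rot": TCP orientation; "wrist_force": force on the tool from outside, world axes, zero at the start; "wrist_torque": the same for the moment, N m; "opening": finger opening in m; "finger_force": force on a finger pad.
Only numpy, scipy, OpenCV 4.12 (cv2) and the standard library are available. Lean on these libraries where they do the work, as an engineer would, in place of code of your own. Each camera call takes 0.05 s, during which the arm holds its last target. There are 200 camera calls.

## Working session

There is one attempt and no reset: what is moved stays moved. The work goes in short steps, Python scripts to look and compute and a tool call to move; the robot and the scene stay as the last step left them, time stands still between calls to the robot, and variables do not carry over. Pictures are saved under pics/ and viewed, at most 14 in all, crops included, and the job is handed in when it is done.

Besides the shell and the picture viewer there is one more tool, called by a JSON object that holds its "name" and its "arguments". jog_arm: Moves the arm, as the interface text tells. Its arguments: {"type":"object","properties":{"steps":{"type":"array","items":{"type":"number"}},"newtons":{"type":"number"}},"required":["steps"]}

```bash
ls; mkdir -p pics; cat > h.py <<'E'
import numpy as np, cv2
from scipy.spatial.transform import Rotation as R
from plant import r, eyes
def cam(n):
    f=eyes.grab_frame(n); return f
def Rm(f):
    o=np.array(f["orientation"],float)
    return o if o.shape==(3,3) else R.from_rotvec(o).as_matrix() if o.size==3 else R.from_quat(o).as_matrix()
def ray(f,uv):
    K=np.array(f["intrinsics"]);k=f["k1"]
    d=np.array([(uv[0]-K[0,2])/K[0,0],(uv[1]-K[1,2])/K[1,1]]);s=d.copy()
    for _ in range(20): s=d/(1+k*(s@s))
    return np.array(f["origin"]),Rm(f)@np.array([s[0],-s[1],-1])
def onz(f,uv,z):
    o,d=ray(f,uv);return o+d*(z-o[2])/d[2]
def proj(f,p):
    K=np.array(f["intrinsics"]);c=Rm(f).T@(np.array(p)-np.array(f["origin"]))
    s=np.array([c[0],-c[1]])/-c[2];s=s*(1+f["k1"]*(s@s))
    return np.array([K[0,0]*s[0]+K[0,2],K[1,1]*s[1]+K[1,2]])
def save(img,n,sc=1.5):
    cv2.imwrite("pics/"+n,cv2.resize(img[:,:,::-1],None,fx=sc,fy=sc,interpolation=cv2.INTER_CUBIC))
E
python3 - <<'E'
from h import *
for n in("top","scene"):
    f=cam(n);save(f["image"],n+"0.png");print(n,{k:np.round(f[k],4).tolist() for k in f if k!="image"})
    np.save(n+"0.npy",f,allow_pickle=True)
print(r.get_obs())
E
```

```text
pics
top {'intrinsics': [[408.3805, 0.0, 254.4738], [0.0, 408.3805, 192.1584], [0.0, 0.0, 1.0]], 'k1': -0.0647, 'origin': [0.4865, -0.0807, 1.4741], 'orientation': [0.0512, -0.0585, -1.5963]}
scene {'intrinsics': [[350.864, 0.0, 258.1881], [0.0, 350.864, 192.8718], [0.0, 0.0, 1.0]], 'k1': -0.085, 'origin': [1.1567, -0.8217, 0.9739], 'orientation': [0.7939, 0.2734, 0.6138]}
{'time': 0.1, 'joints': array([-1.29500550e+00,  4.23806950e-01,  1.63062857e+00, -2.30942700e-06,
        1.08860089e+00, -1.90088882e-02]), 'joint_velocities': array([ 0.00108727, -0.00056584, -0.0017051 , -0.00047923,  0.00072986,
        0.00026163]), 'tau': array([-4.72376962e-05, -5.58426225e+01, -2.82444799e+01, -1.65581042e-05,
        2.93180485e-03,  1.86836650e-05]), 'eef_pos': array([ 0.18147318, -0.59754386,  0.23059098]), 'tcp_rot': array([-3.10610980e+00, -4.61186713e-01,  2.93424037e-04]), 'wrist_force': array([-0.53729554,  0.82016298,  0.39536429]), 'wrist_torque': array([ 0.06829929, -0.01836569,  0.03019228]), 'finger_force': 0.0, 'opening': 0.08532813733186576}
```

View pics/top0.png

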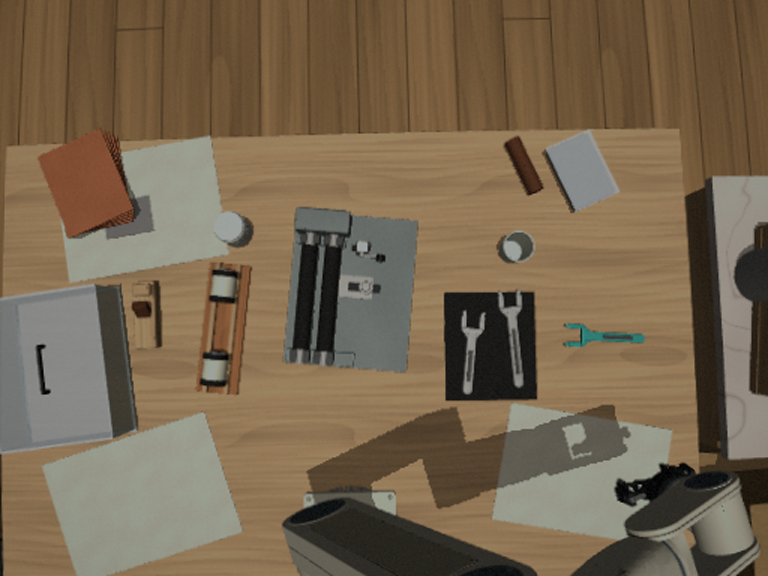

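View pics/scene0.png

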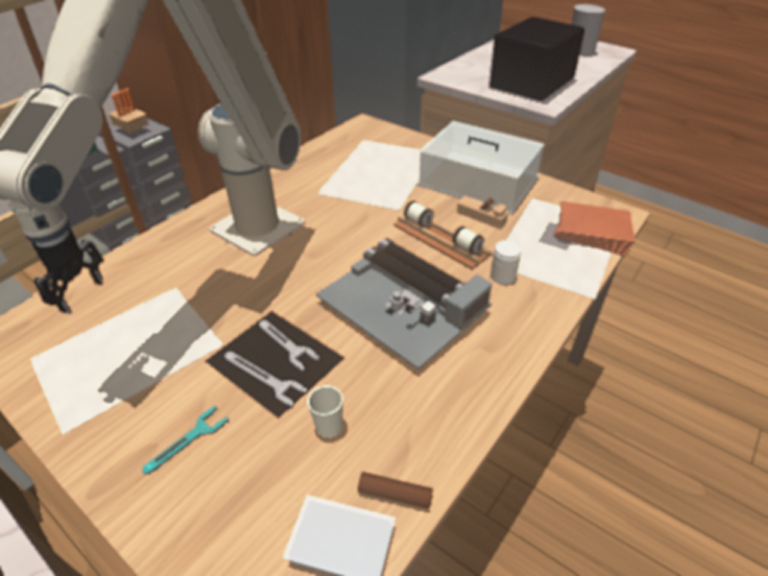

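Top view (768-wide): mill deck at about (352,290), the spanners on the mat at (471,350) short and (513,338) long, and two jars on the rack at (222,285) and (214,370). A turquoise spanner look-alike at (603,337) is off the mat and is to be left alone. The cup is at (517,247), the tin at (230,228) and the plane at (145,315). Now enlarged crops and measurement.

```bash
python3 - <<'E'
from h import *
f=np.load("top0.npy",allow_pickle=True).item();im=f["image"]
a=cv2.resize(im[130:255,185:285],None,fx=4.4,fy=4.4,interpolation=cv2.INTER_CUBIC)
b=cv2.resize(im[185:275,290:365],None,fx=4.4,fy=4.4,interpolation=cv2.INTER_CUBIC)
c=np.zeros((550,775,3),np.uint8);c[:,:440]=a[:550];c[:396,445:775]=b
cv2.imwrite("pics/crop1.png",c[:,:,::-1])
hsv=cv2.cvtColor(im,cv2.COLOR_RGB2HSV);g=im.max(2).astype(int);s=hsv[:,:,1]
# spanners
m=np.zeros(g.shape,np.uint8);m[190:270,294:360]=(g[190:270,294:360]>95)
m[:, 359:]=0
n,l,st,ce=cv2.connectedComponentsWithStats(m)
for i in range(1,n):
    if st[i,4]>80:
        ys,xs=np.where(l==i);P=np.array([onz(f,(x,y),.012)[:2] for x,y in zip(xs,ys)])
        print(st[i],"box",cv2.minAreaRect(P.astype(np.float32)*1000))
# mat
d=np.zeros(g.shape,np.uint8);d[185:275,290:365]=g[185:275,290:365]<60
ys,xs=np.where(d);P=np.array([onz(f,(x,y),.003)[:2] for x,y in zip(xs,ys)]);print("mat",cv2.minAreaRect(P.astype(np.float32)*1000))
# deck
for uv in [(417/1.5,221/1.5),(407/1.5,371/1.5),(284/1.5,363/1.5)]: print("deck corner",onz(f,uv,.035))
# jars white
w=((g>150)&(s<50)).astype(np.uint8);w[:, :130]=0;w[:,172:]=0;w[:170]=0;w[265:]=0
n,l,st,ce=cv2.connectedComponentsWithStats(w)
for i in range(1,n):
    if st[i,4]>60: print("jar",st[i],ce[i],onz(f,ce[i],.075))
E
```

```text
[ 294  190   65   80 1171] box ((448.6444091796875, -342.3028564453125), (231.72515869140625, 282.8277587890625), 88.19539642333984)
[308 207  15  56 290] box ((431.2251892089844, -300.93682861328125), (50.3631477355957, 195.84939575195312), 87.8960952758789)
mat ((445.06732177734375, -343.662109375), (217.9571990966797, 256.6189270019531), 89.31004333496094)
deck corner [ 0.74458543 -0.17677413  0.035     ]
deck corner [ 0.39136457 -0.14269358  0.035     ]
deck corner [0.4173391  0.14443879 0.035     ]
jar [142 185  11  12 106] [146.96226415 190.27358491] [0.60006645 0.28186127 0.075     ]
jar [136 241  11  12 111] [140.88288288 246.31531532] [0.40839475 0.30478233 0.075     ]
```

View pics/crop1.png

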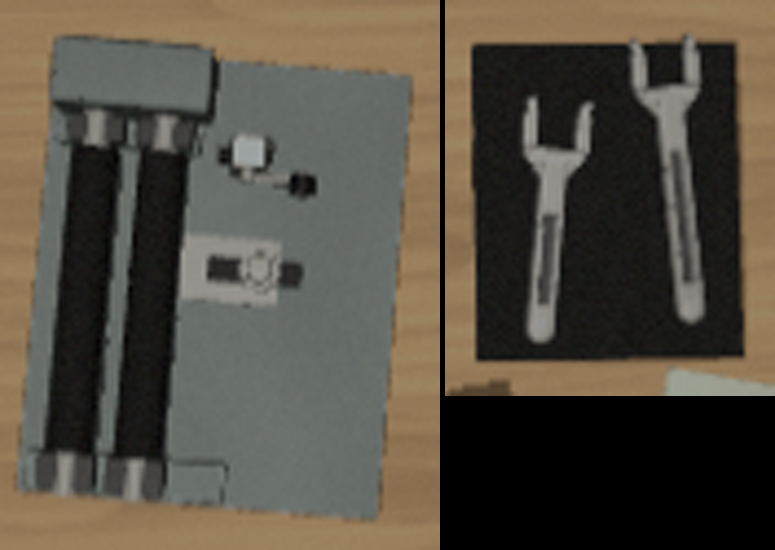

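```bash
python3 - <<'E'
from h import *
f=np.load("top0.npy",allow_pickle=True).item();im=f["image"];hsv=cv2.cvtColor(im,cv2.COLOR_RGB2HSV);s=hsv[:,:,1].astype(float)
print("sat deck/wood",s[200,262],s[200,285]); th=(s[200,262]+s[200,285])/2
def edge(v,rev=False):
    i=np.where(np.diff((v<th).astype(int))!=0)[0]; i=i[-1]; return i+(v[i]-th)/(v[i]-v[i+1])
R_=np.array([onz(f,(240+edge(s[y,240:300]),y),.035)[:2] for y in range(155,240,2)])
B_=np.array([onz(f,(x,200+edge(s[200:262,x])),.035)[:2] for x in range(242,268,2)])
def fit(P):
    l=cv2.fitLine(P.astype(np.float32),cv2.DIST_HUBER,0,.01,.01).ravel();return l
r1,b1=fit(R_),fit(B_)
d=r1[:2]*np.sign(r1[0]);th1=np.degrees(np.arctan2(d[1],d[0]));bb=b1[:2]*np.sign(b1[1]);th2=np.degrees(np.arctan2(bb[1],bb[0]))-90
A=np.array([d,-bb]).T;t=np.linalg.solve(A,b1[2:]-r1[2:]);c=r1[2:]+t[0]*d
th=th1; a=np.radians(th);M=np.array([[np.cos(a),-np.sin(a)],[np.sin(a),np.cos(a)]])
o=c-M@[-.17,-.17];print("angles",th1,th2,"corner",c,"origin",o,"stud",o+M@[.02,-.06])
m2=lambda uv,z:(M.T@(onz(f,uv,z)[:2]-o)*1000).round(1)
q=lambda x,y:(x/4.4+185-.4,y/4.4+130-.4)
print("stud",m2(q(258,266),.081),"switch",m2(q(302,185),.10),"bar end",m2(q(227,464),.057),m2(q(227,503),.057),"rollers",m2(q(75,300),.084),m2(q(145,300),.084))
np.save("mill.npy",[o[0],o[1],th])
# spanners
g=im.max(2);sub=(g>75)&(s<45)
m=np.zeros(g.shape,np.uint8);m[185:270,298:358]=sub[185:270,298:358]
m=cv2.morphologyEx(m,cv2.MORPH_CLOSE,np.ones((3,3)));n,l,st,ce=cv2.connectedComponentsWithStats(m)
for i in range(1,n):
    if st[i,4]<150: continue
    ys,xs=np.where(l==i);P=np.array([onz(f,(x,y),.014)[:2] for x,y in zip(xs,ys)])
    h=P[P[:,0]<P[:,0].min()+.12];L=fit(h);dd=L[:2]*np.sign(L[0]);p=(P-L[2:])@dd
    print(st[i],"len",np.ptp(p),"ang",np.degrees(np.arctan2(dd[1],dd[0])),"tail",L[2:]+dd*p.min(),"tip",L[2:]+dd*p.max(),"boxang",cv2.minAreaRect(P.astype(np.float32)*1000))
sc=np.load("scene0.npy",allow_pickle=True).item()
for p in([*(o+M@[.02,-.06]),.081],[*(o+M@[-.155,-.046]),.057]): print(proj(f,p),proj(sc,p))
u,v=[int(x) for x in proj(sc,[*(o+M@[.02,-.06]),.06])]
A=cv2.resize(f["image"][160:215,220:270],None,fx=7,fy=7,interpolation=cv2.INTER_CUBIC);B=cv2.resize(sc["image"][v-27:v+28,u-30:u+30],None,fx=7,fy=7,interpolation=cv2.INTER_CUBIC)
cv2.imwrite("pics/nut.png",np.hstack([A,B])[:,:,::-1]);print("sc crop origin",u-30,v-27)
E
```

```text
sat deck/wood 14.0 101.0
angles 16.088451 -6.067032 corner [ 0.37736118 -0.25909805] origin [ 0.49359257 -0.04864553] stud [ 0.52943653 -0.10075321]
stud [ 93.8 -28.7] switch [141.7 -79.8] bar end [-45.7  41.4] [-74.8  50.5] rollers [111.2 114.5] [94.8 62.7]
[332 193  17  65 450] len 0.22807870006734005 ang 3.9464288 tail [ 0.34753107 -0.40775764] tip [ 0.57506895 -0.39206042] boxang ((462.68377685546875, -391.6470642089844), (54.66157531738281, 228.73780822753906), 88.82118225097656)
[308 207  16  56 365] len 0.1952886085995394 ang -6.856757 tail [ 0.33378743 -0.28317179] tip [ 0.52767929 -0.30648682] boxang ((431.0946044921875, -293.42425537109375), (53.21927261352539, 195.7158660888672), 82.15753173828125)
[258.48929668 207.86243118] [243.22279851 195.45032949]
[269.90069732 257.69503471] [204.00692814 186.69534693]
sc crop origin 213 172
```

View pics/nut.png

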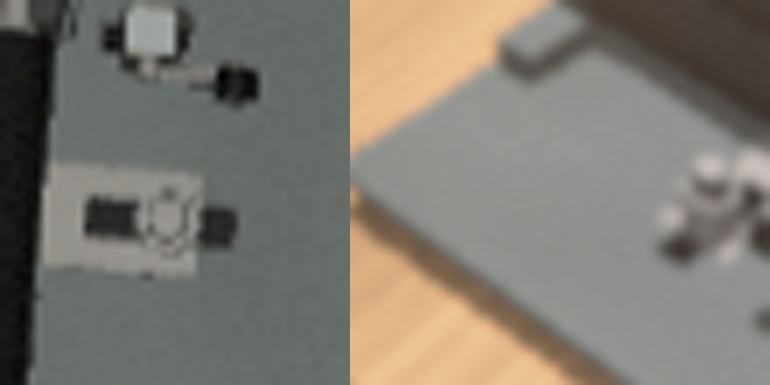

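```bash
python3 - <<'E'
from h import *
f=np.load("top0.npy",allow_pickle=True).item()
q=lambda x,y:(x/4.4+185-.4,y/4.4+130-.4)
W=np.array([onz(f,q(*p),.035)[:2] for p in((412,75),(378,520),(19,490))])
Mi=np.array([[.19,-.17],[-.17,-.17],[-.17,.12]])
a,b=W-W.mean(0),Mi-Mi.mean(0)
th=np.arctan2((b[:,0]*a[:,1]-b[:,1]*a[:,0]).sum(),(a*b).sum());M=np.array([[np.cos(th),-np.sin(th)],[np.sin(th),np.cos(th)]])
o=W.mean(0)-M@Mi.mean(0);print(np.degrees(th),o,"res mm",(W-(Mi@M.T+o))*1000)
m2=lambda uv,z:(M.T@(onz(f,uv,z)[:2]-o)*1000).round(1)
for z in(.0635,.081):print("stud",z,m2((243.6,190.45),z))
print("switch",m2(q(302,185),.10),m2((238/7+219.6,84/7+159.6),.1),"bar end",m2(q(227,464),.057),m2(q(227,503),.057),"rollers",m2(q(85,300),.084),m2(q(152,300),.084))
print("stud world from deck",o+M@[.02,-.06],"direct",onz(f,(243.6,190.45),.07))
np.save("mill.npy",[o[0],o[1],th])
def grip(tail,ang,d): print("grip",tail+d*np.array([np.cos(ang),np.sin(ang)]))
grip(np.array([.3338,-.2832]),np.radians(-6.86),.085);grip(np.array([.3475,-.4078]),np.radians(3.9),.095)
E
```

```text
-6.02408754753256 [0.57672681 0.01047453] res mm [[-0.79241728  0.83222061]
 [ 0.05491716  0.98521919]
 [ 0.73750012 -1.81743979]]
stud 0.0635 [ 21.3 -59.7]
stud 0.081 [ 20.  -60.2]
switch [ 84.8 -88.1] [ 85.1 -89.3] bar end [-134.4  -46.4] [-164.7  -48.8] rollers [-15.9  72.7] [-11.8  20.9]
stud world from deck [ 0.59031958 -0.05129307] direct [ 0.59111674 -0.05121764  0.07      ]
grip [ 0.41819148 -0.29335272]
grip [ 0.44228001 -0.40133855]
```

```bash
cat >> h.py <<'E'
def go(x,y,z,psi=None):
    o=r.get_obs();Rc=R.from_rotvec(o["tcp_rot"]);p=np.array(o["eef_pos"])
    X=Rc.as_matrix()[:,0];ps=np.degrees(np.arctan2(X[1],X[0]))
    if psi is None: psi=ps
    a=np.radians(psi);c,s=np.cos(a),np.sin(a)
    Rt=R.from_matrix(np.array([[c,s,0],[s,-c,0],[0,0,-1.]]))
    t=np.degrees((Rc.inv()*Rt).as_rotvec())/6
    print("t %.2f tcp"%o["time"],p.round(4),"psi %.2f open %.4f ff %.1f F"%(ps,o["opening"],o["finger_force"]),np.round(o["wrist_force"],1),"T",np.round(o["wrist_torque"],2))
    print("turn",t.round(3),"then shift",(Rt.inv().apply(np.array([x,y,z])-p)/.05).round(3))
def mill(x,y):
    a,b,th=np.load("mill.npy");return np.array([a+np.cos(th)*x-np.sin(th)*y,b+np.sin(th)*x+np.cos(th)*y])
E
python3 -c "
from h import *
go(.4185,-.2935,.1,-6.6)"
```

```text
t 0.10 tcp [ 0.1815 -0.5975  0.2306] psi 16.89 open 0.0853 ff 0.0 F [-0.5  0.8  0.4] T [ 0.07 -0.02  0.03]
turn [-1.400e-02  3.000e-03  3.915e+00] then shift [ 4.01  -6.585  2.612]
```

{"name": "jog_arm", "arguments": {"steps": [0,0,0.3,0,0,0.98,0.5,0,0,0.3,0,0,0.98,0.5,0,0,0.3,0,0,0.98,0.5,0,0,0.3,0,0,0.98,0.5,0.57,-0.94,0,0,0,0,0.5], "newtons": 60}}

```text
time: 0.72
eef_pos: [0.2141, -0.5555, 0.1697]
tcp_rot: [-3.135, 0.189, 0.001]
wrist_force: [0.6, 0.5, -0.5]
opening: 0.0425
finger_force: 0.0
```

{"name": "jog_arm", "arguments": {"steps": [0.57,-0.94,0,0,0,0,0.5,0.57,-0.94,0,0,0,0,0.5,0.57,-0.94,0,0,0,0,0.5,0.57,-0.94,0,0,0,0,0.5,0.57,-0.94,0,0,0,0,0.5]}}

```text
time: 1.35
eef_pos: [0.3848, -0.3361, 0.1712]
tcp_rot: [-3.136, 0.182, 0.0]
wrist_force: [0.7, -0.1, 0.3]
opening: 0.0426
finger_force: 0.0
```

{"name": "jog_arm", "arguments": {"steps": [0.57,-0.94,0.3,0,0,0,0.5,0,0,0.5,0,0,0,0.5,0,0,0.5,0,0,0,0.5,0,0,0,0,0,0,0.5,0,0,0,0,0,0,0.5]}}

```text
time: 1.98
eef_pos: [0.4179, -0.2946, 0.1068]
tcp_rot: [3.136, -0.182, 0.0]
wrist_force: [1.3, -1.0, -0.6]
opening: 0.0426
finger_force: 0.0
```

```bash
python3 - <<'E'
from h import *
go(.4185,-.2935,.006,-6.6)
T=cam("top");S=cam("scene")
im=cv2.resize(T["image"][180:280,285:385],None,fx=4,fy=4,interpolation=cv2.INTER_CUBIC)
u,v=[int(a) for a in proj(S,(.43,-.3,.03))]
im2=cv2.resize(S["image"][v-50:v+50,u-50:u+50],None,fx=4,fy=4,interpolation=cv2.INTER_CUBIC)
cv2.imwrite("pics/g1.png",np.hstack([im,im2])[:,:,::-1])
E
```

```text
t 1.98 tcp [ 0.4179 -0.2946  0.1068] psi -6.65 open 0.0426 ff 0.0 F [ 1.3 -1.  -0.6] T [-0.   -0.05 -0.03]
turn [ 0.001 -0.003 -0.008] then shift [ 0.009 -0.022  2.016]
```

View pics/g1.png

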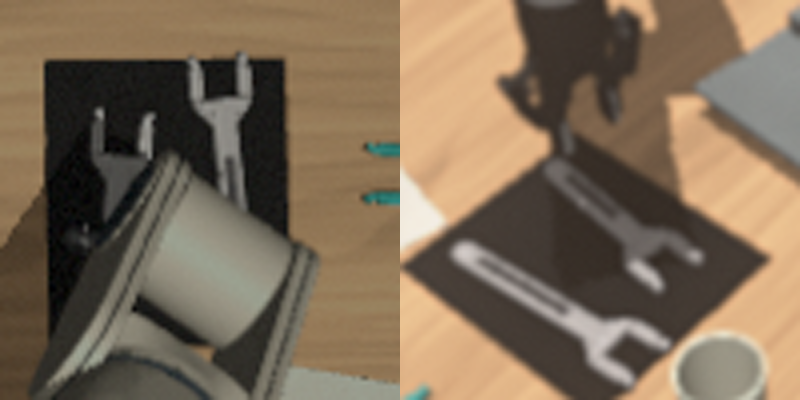

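The gripper is over the plain steel short spanner, with its fingers straddling the handle, so I descend and grip.

{"name": "jog_arm", "arguments": {"steps": [0.01,-0.02,0.5,0,0,0,0.5,0,0,0.5,0,0,0,0.5,0,0,0.5,0,0,0,0.5,0,0,0.3,0,0,0,0.5,0,0,0.2,0,0,0,0.5]}}

```text
time: 2.7
eef_pos: [0.4186, -0.2936, 0.0062]
tcp_rot: [3.136, -0.182, 0.001]
wrist_force: [-0.4, 0.6, 0.7]
opening: 0.0426
finger_force: 0.0
```

{"name": "jog_arm", "arguments": {"steps": [0,0,0,0,0,0,0,0,0,0,0,0,0,0,0,0,0,0,0,0,0,0,0,0,0,0,0,0,0,0,0,0,0,0,0]}}

```text
time: 3.32
eef_pos: [0.4186, -0.2935, 0.0067]
tcp_rot: [3.136, -0.182, 0.001]
wrist_force: [-0.2, 0.2, 4.3]
opening: 0.0198
finger_force: 59.3
```

{"name": "jog_arm", "arguments": {"steps": [0,0,-0.4,0,0,0,0,0,0,-0.8,0,0,0,0,0,0,-0.8,0,0,0,0,0,0,-0.2,0,0,0,0,0,0,0,0,0,0,0]}}

```text
time: 3.95
eef_pos: [0.4184, -0.2933, 0.1163]
tcp_rot: [3.136, -0.182, 0.001]
wrist_force: [0.2, 0.4, -2.5]
opening: 0.0198
finger_force: 59.2
```

```bash
python3 - <<'E'
from h import *
p=mill(.02-.09-.06,-.060)
print(mill(.02,-.06),p)
go(*p,.115,-6.02)
E
```

```text
[ 0.59031958 -0.05129307] [ 0.4411479  -0.03555109]
t 3.95 tcp [ 0.4184 -0.2933  0.1163] psi -6.63 open 0.0198 ff 59.2 F [ 0.2  0.4 -2.5] T [ 0.02  0.04 -0.03]
turn [ 0.003 -0.006 -0.101] then shift [-0.088 -5.174  0.027]
```

```bash
python3 - <<'E'
from h import *
a=np.radians(-4.);go(.5907-.137*np.cos(a),-.0512-.137*np.sin(a),.105,-4)
E
```

```text
t 3.95 tcp [ 0.4184 -0.2933  0.1163] psi -6.63 open 0.0198 ff 59.2 F [ 0.2  0.4 -2.5] T [ 0.02  0.04 -0.03]
turn [ 0.003 -0.006 -0.438] then shift [ 0.36  -5.07   0.227]
```

{"name": "jog_arm", "arguments": {"steps": [0,0,0,0,0,-0.44,0,0.07,-0.9,0,0,0,0,0,0.07,-0.9,0,0,0,0,0,0.07,-0.9,0,0,0,0,0,0.07,-0.9,0,0,0,0,0]}}

```text
time: 4.58
eef_pos: [0.4437, -0.1131, 0.1146]
tcp_rot: [-3.139, 0.11, 0.005]
wrist_force: [0.4, -0.3, -1.8]
opening: 0.02
finger_force: 59.3
```

{"name": "jog_arm", "arguments": {"steps": [0.08,-0.9,0,0,0,0,0,0,-0.57,0,0,0,0,0,0,0,0.23,0,0,0,0,0,0,0,0,0,0,0,0,0,0,0,0,0,0]}}

```text
time: 5.2
eef_pos: [0.4535, -0.0424, 0.1041]
tcp_rot: [-3.14, 0.111, 0.002]
wrist_force: [-0.4, 0.1, -3.2]
opening: 0.0201
finger_force: 59.3
```

```bash
python3 - <<'E'
from h import *
a=np.radians(-4.);go(.5907-.137*np.cos(a),-.0512-.137*np.sin(a),.105,-4)
T=cam("top");S=cam("scene");np.save("T1.npy",T,allow_pickle=True);np.save("S1.npy",S,allow_pickle=True)
im=cv2.resize(T["image"][150:260,210:300],None,fx=5,fy=5,interpolation=cv2.INTER_CUBIC)
u,v=[int(a) for a in proj(S,(.52,-.04,.06))];print(u,v)
im2=cv2.resize(S["image"][v-55:v+55,u-32:u+38],None,fx=5,fy=5,interpolation=cv2.INTER_CUBIC)
cv2.imwrite("pics/g2.png",np.hstack([im,im2])[:,:,::-1])
o=r.get_obs();p=o["eef_pos"];a=np.radians(-4)
m=p+np.array([.09*np.cos(a),.09*np.sin(a),.0]);print("expected mouth px",proj(T,m)," tips",proj(T,m+[.023,0,0]),"stud",proj(T,(.5907,-.0512,.081)))
E
```

```text
t 5.20 tcp [ 0.4535 -0.0424  0.1041] psi -4.06 open 0.0201 ff 59.3 F [-0.4  0.1 -3.2] T [-0.01  0.    0.06]
turn [-0.     0.015 -0.01 ] then shift [ 0.01  -0.016 -0.017]
251 189
expected mouth px [242.9693429  203.80963869]  tips [242.8018988  196.96744153] stud [243.52448317 190.3343715 ]
```

View pics/g2.png

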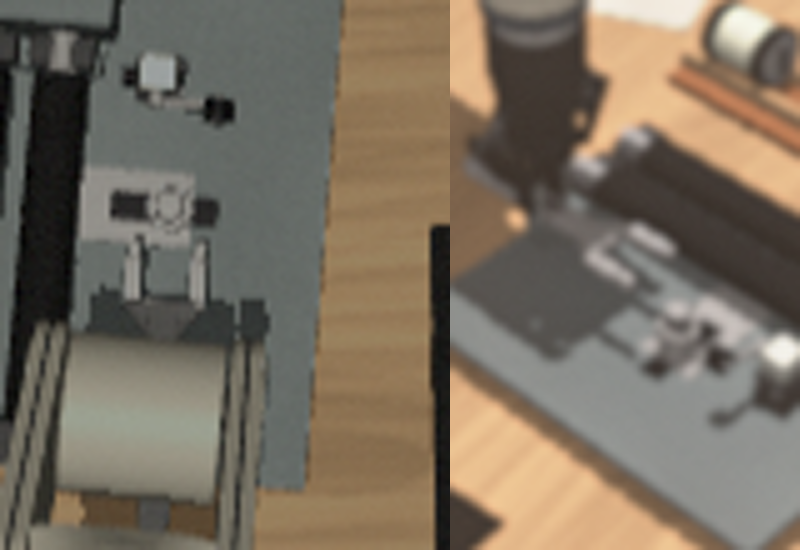

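{"name": "jog_arm", "arguments": {"steps": [0,0,0.5,0,0,0,0,0,0,0.5,0,0,0,0,0,0,0.26,0,0,0,0,0,0,0,0,0,0,0,0,0,0,0,0,0,0]}}

```text
time: 5.92
eef_pos: [0.4545, -0.0419, 0.0424]
tcp_rot: [3.14, -0.11, 0.002]
wrist_force: [0.1, 0.0, -1.9]
opening: 0.0198
finger_force: 59.3
```

{"name": "jog_arm", "arguments": {"steps": [0.25,0,0,0,0,0,0,0.25,0,0,0,0,0,0,0.2,0,0,0,0,0,0,0.12,0,0,0,0,0,0,0,0,0,0,0,0,0]}}

```text
time: 6.55
eef_pos: [0.4953, -0.0445, 0.0417]
tcp_rot: [3.14, -0.109, 0.0]
wrist_force: [-0.4, 0.3, -2.7]
opening: 0.0201
finger_force: 59.4
```

```bash
python3 - <<'E'
from h import *
a=np.radians(-5.);go(.5907-.09*np.cos(a),-.0512-.09*np.sin(a),.0395,-5)
E
```

```text
t 6.55 tcp [ 0.4953 -0.0445  0.0417] psi -3.99 open 0.0201 ff 59.4 F [-0.4  0.3 -2.7] T [0.02 0.05 0.01]
turn [ 0.    -0.001  0.169] then shift [ 0.113 -0.034  0.045]
```

{"name": "jog_arm", "arguments": {"steps": [0.08,-0.03,0,0,0,0.17,0,0.05,0,0,0,0,0,0,0.02,0,0.05,0,0,0,0,0,0,0.03,0,0,0,0,0,0,0,0,0,0,0]}}

```text
time: 7.18
eef_pos: [0.5025, -0.0436, 0.0387]
tcp_rot: [-3.139, 0.137, -0.0]
wrist_force: [-4.0, 0.1, 11.2]
opening: 0.0196
finger_force: 60.9
```

```bash
python3 - <<'E'
from h import *
a=np.radians(-5.);go(.5907-.09*np.cos(a),-.0512-.09*np.sin(a),.0395,-5)
E
```

```text
t 7.17 tcp [ 0.5025 -0.0436  0.0387] psi -5.01 open 0.0196 ff 60.9 F [-4.   0.1 11.2] T [0.09 0.53 0.07]
turn [-0.    -0.003 -0.001] then shift [-0.03  -0.003 -0.017]
```

{"name": "jog_arm", "arguments": {"steps": [0,0,0,0,0,0,0.5,0,0,0,0,0,0,0.5,0,0,-0.2,0,0,0,0.5,0,0,-0.8,0,0,0,0.5,0,0,-1,0,0,0,0.5]}}

```text
time: 7.8
eef_pos: [0.5017, -0.0436, 0.1386]
tcp_rot: [-3.138, 0.137, 0.004]
wrist_force: [1.2, -1.0, -0.1]
opening: 0.0426
finger_force: 0.0
```

{"name": "jog_arm", "arguments": {"steps": [0,0.9,-0.2,0,0,0,0.5,0,0.9,0,0,0,0,0.5,0,0.9,0,0,0,0,0.5,0,0.9,0,0,0,0,0.5,0,0.9,0,0,0,0,0.5]}}

```text
time: 8.43
eef_pos: [0.4826, -0.2693, 0.1485]
tcp_rot: [3.138, -0.137, 0.001]
wrist_force: [0.6, 0.6, 0.2]
opening: 0.043
finger_force: 0.0
```

```bash
python3 - <<'E'
from h import *
go(.4425,-.4013,.1,3.9)
T=cam("top");S=cam("scene")
im=cv2.resize(T["image"][150:260,210:370],None,fx=5,fy=5,interpolation=cv2.INTER_CUBIC)
cv2.imwrite("pics/g3.png",im[:,:,::-1])
E
```

```text
t 8.43 tcp [ 0.4826 -0.2693  0.1485] psi -5.01 open 0.0430 ff 0.0 F [0.6 0.6 0.2] T [ 0.05 -0.05 -0.01]
turn [ 0.003 -0.005 -1.485] then shift [-0.979  2.58   0.97 ]
```

View pics/g3.png

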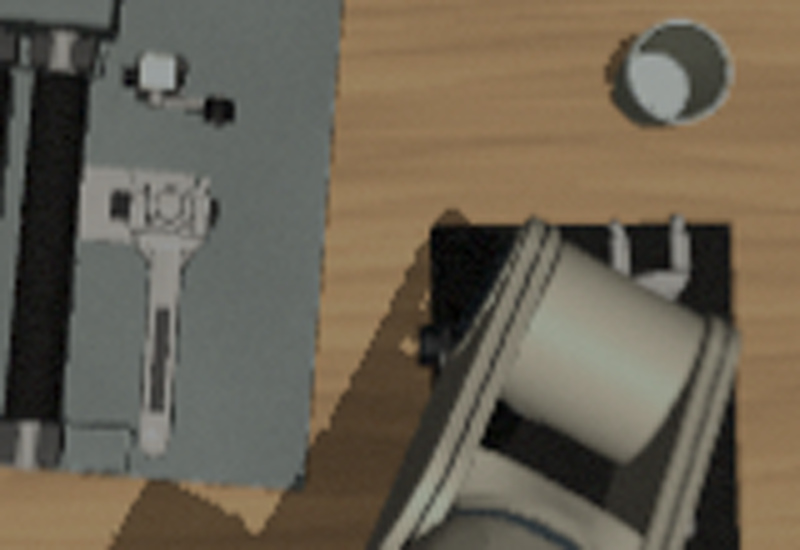

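{"name": "jog_arm", "arguments": {"steps": [0,0,0.2,0,0,-0.75,0.5,0,0,0.2,0,0,-0.74,0.5,-0.33,0.86,0,0,0,0,0.5,-0.33,0.86,0,0,0,0,0.5,-0.32,0.86,0,0,0,0,0.5]}}

```text
time: 9.15
eef_pos: [0.4426, -0.4002, 0.1283]
tcp_rot: [-3.14, -0.109, -0.0]
wrist_force: [0.6, 0.3, 0.1]
opening: 0.0426
finger_force: 0.0
```

{"name": "jog_arm", "arguments": {"steps": [0,0,0.57,0,0,0,0.5,0,0,0,0,0,0,0.5,0,0,0,0,0,0,0.5,0,0,0,0,0,0,0.5,0,0,0,0,0,0,0.5]}}

```text
time: 9.78
eef_pos: [0.4433, -0.3997, 0.1001]
tcp_rot: [3.139, 0.109, 0.001]
wrist_force: [-0.1, 0.2, -0.1]
opening: 0.0426
finger_force: 0.0
```

```bash
python3 - <<'E'
from h import *
go(.4425,-.4013,.006,3.9)
T=cam("top");S=cam("scene")
a=np.radians(3.9);g=np.array([.4425,-.4013,.014]);d=np.array([np.cos(a),np.sin(a),0])
print("exp tip T",proj(T,g+.138*d),"S tip,tail,grip",proj(S,g+.138*d),proj(S,g-.095*d),proj(S,g))
im=cv2.resize(T["image"][180:280,285:385],None,fx=4,fy=4,interpolation=cv2.INTER_CUBIC)
u,v=[int(a) for a in proj(S,g)];print(u-50,v-50)
im2=cv2.resize(S["image"][v-50:v+50,u-50:u+50],None,fx=4,fy=4,interpolation=cv2.INTER_CUBIC)
cv2.imwrite("pics/g4.png",np.hstack([im,im2])[:,:,::-1])
E
```

```text
t 9.78 tcp [ 0.4433 -0.3997  0.1001] psi 3.97 open 0.0426 ff 0.0 F [-0.1  0.2 -0.1] T [-0.   -0.03 -0.04]
turn [ 0.008 -0.008  0.012] then shift [-0.019  0.031  1.883]
exp tip T [338.76012497 192.17262649] S tip,tail,grip [200.3859639  264.12230132] [151.17429496 234.47493738] [170.21988532 246.00825662]
120 196
```

View pics/g4.png

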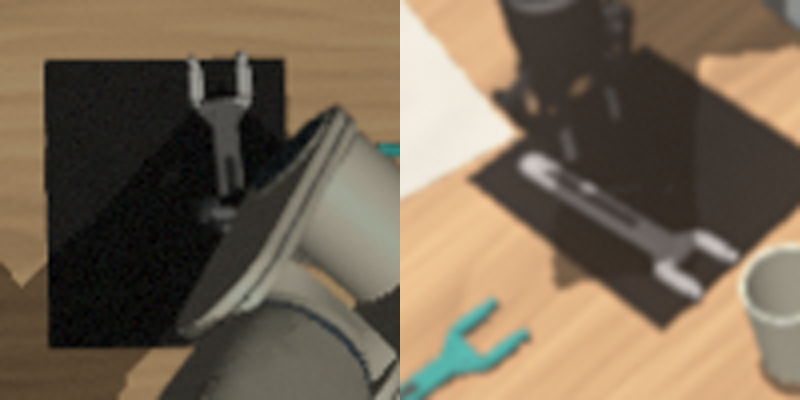

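```bash
python3 - <<'E'
from h import *
T=np.load("top0.npy",allow_pickle=True).item();S=np.load("scene0.npy",allow_pickle=True).item()
c=lambda x,y,a,b:(x/4+a-.4,y/4+b-.4)
print("T tips",onz(T,c(218.5,54,285,180),.012),"head throat",onz(T,c(222,105,285,180),.014),"S tips",onz(S,c(719,279,20,196),.012),"tail",onz(S,c(521,158,20,196),.012))
print("slot/handle T",onz(T,c(230,160,285,180),.014),onz(T,c(230,190,285,180),.014))
E
```

```text
T tips [ 0.57691939 -0.39388819  0.012     ] head throat [ 0.53088084 -0.39476925  0.014     ] S tips [ 0.57972074 -0.39671935  0.012     ] tail [ 0.34450601 -0.41182416  0.012     ]
slot/handle T [ 0.48145173 -0.40002755  0.014     ] [ 0.45467708 -0.39897819  0.014     ]
```

{"name": "jog_arm", "arguments": {"steps": [-0.05,0.05,0.5,0,0,0,0.5,0,0,0.5,0,0,0,0.5,0,0,0.5,0,0,0,0.5,0,0,0.38,0,0,0,0.5,0,0,0,0,0,0,0.5]}}

```text
time: 10.5
eef_pos: [0.4397, -0.4018, 0.0041]
tcp_rot: [-3.138, -0.108, 0.003]
wrist_force: [0.4, -0.4, 0.3]
opening: 0.0427
finger_force: 0.0
```

{"name": "jog_arm", "arguments": {"steps": [0,0,0,0,0,0,0,0,0,0,0,0,0,0,0,0,0,0,0,0,0,0,0,0,0,0,0,0,0,0,0,0,0,0,0]}}

```text
time: 11.12
eef_pos: [0.441, -0.403, 0.0064]
tcp_rot: [3.139, 0.108, 0.002]
wrist_force: [-0.8, 0.0, 6.5]
opening: 0.0201
finger_force: 59.7
```

{"name": "jog_arm", "arguments": {"steps": [0,0,-0.4,0,0,0,0,0,0,-0.8,0,0,0,0,0,0,-0.8,0,0,0,0,0,0,-0.2,0,0,0,0,0,0,0,0,0,0,0]}}

```text
time: 11.75
eef_pos: [0.4405, -0.4025, 0.1159]
tcp_rot: [3.139, 0.108, 0.001]
wrist_force: [-0.3, 0.5, -2.7]
opening: 0.02
finger_force: 59.2
```

```bash
python3 - <<'E'
from h import *
ps=180-60-6-6.;a=np.radians(ps)
go(.5917-.165*np.cos(a),-.0512-.165*np.sin(a),.115,ps)
E
```

```text
t 11.75 tcp [ 0.4405 -0.4025  0.1159] psi 3.93 open 0.0200 ff 59.2 F [-0.3  0.5 -2.7] T [0.   0.07 0.04]
turn [ 1.2000e-02  3.0000e-03 -1.7344e+01] then shift [2.448 5.048 0.018]
```

{"name": "jog_arm", "arguments": {"steps": [0,0,0,0,0,-0.96,0,0,0,0,0,0,-0.96,0,0,0,0,0,0,-0.96,0,0,0,0,0,0,-0.96,0,0,0,0,0,0,-0.96,0]}}

```text
time: 12.38
eef_pos: [0.4393, -0.4015, 0.1131]
tcp_rot: [-3.01, -0.889, 0.003]
wrist_force: [-0.2, -0.9, -3.5]
opening: 0.02
finger_force: 59.2
```

{"name": "jog_arm", "arguments": {"steps": [0,0,0,0,0,-0.96,0,0,0,0,0,0,-0.96,0,0,0,0,0,0,-0.96,0,0,0,0,0,0,-0.96,0,0,0,0,0,0,-0.96,0]}}

```text
time: 13.0
eef_pos: [0.4394, -0.4015, 0.1131]
tcp_rot: [-2.694, -1.61, 0.002]
wrist_force: [-0.1, 0.7, -3.5]
opening: 0.0197
finger_force: 59.2
```

{"name": "jog_arm", "arguments": {"steps": [0,0,0,0,0,-0.96,0,0,0,0,0,0,-0.96,0,0,0,0,0,0,-0.96,0,0,0,0,0,0,-0.96,0,0,0,0,0,0,-0.96,0]}}

```text
time: 13.62
eef_pos: [0.4394, -0.4015, 0.1131]
tcp_rot: [-2.209, -2.229, 0.0]
wrist_force: [0.4, 0.1, -2.8]
opening: 0.0198
finger_force: 59.2
```

{"name": "jog_arm", "arguments": {"steps": [0,0,0,0,0,-0.96,0,0,0,0,0,0,-0.96,0,0,0,0,0,0,-0.96,0,0.4,0.84,0,0,0,0,0,0.4,0.84,0,0,0,0,0]}}

```text
time: 14.25
eef_pos: [0.5078, -0.3379, 0.1132]
tcp_rot: [-1.855, -2.531, 0.0]
wrist_force: [-0.3, -0.8, -2.2]
opening: 0.0199
finger_force: 59.3
```

{"name": "jog_arm", "arguments": {"steps": [0.4,0.84,0,0,0,0,0,0.4,0.84,0,0,0,0,0,0.4,0.84,0,0,0,0,0,0.4,0.84,0,0,0,0,0,0,0,0,0,0,0,0]}}

```text
time: 14.88
eef_pos: [0.6454, -0.2089, 0.113]
tcp_rot: [-1.849, -2.537, 0.0]
wrist_force: [-0.3, -0.5, -3.6]
opening: 0.02
finger_force: 59.5
```

```bash
python3 - <<'E'
from h import *
ps=180-60-6-6.;a=np.radians(ps)
go(.5917-.165*np.cos(a),-.0512-.165*np.sin(a),.0605,ps)
T=cam("top");np.save("T2.npy",T,allow_pickle=True)
o=r.get_obs();p=np.array(o["eef_pos"]);X=R.from_rotvec(o["tcp_rot"]).as_matrix()[:,0]
print("exp mouth",proj(T,p+.115*X),"tip",proj(T,p+.138*X),"stud",proj(T,(.5917,-.0512,.081)))
cv2.imwrite("pics/g5.png",cv2.resize(T["image"][155:225,220:310],None,fx=8,fy=8,interpolation=cv2.INTER_CUBIC)[:,:,::-1])
E
```

```text
t 14.88 tcp [ 0.6454 -0.2089  0.113 ] psi 107.82 open 0.0200 ff 59.5 F [-0.3 -0.5 -3.6] T [-0.12  0.03  0.01]
turn [-0.013 -0.015 -0.029] then shift [ 0.032 -0.047  1.05 ]
exp mouth [257.96164147 183.84385738] tip [251.4708872 186.101171 ] stud [243.51733374 190.04293353]
```

View pics/g5.png

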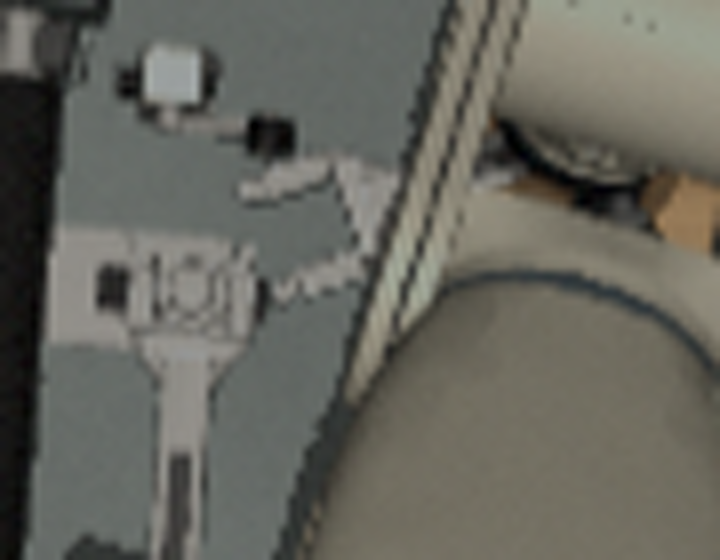

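{"name": "jog_arm", "arguments": {"steps": [0.03,-0.095,0.3,0,0,0,0,0,0,0.5,0,0,0,0,0,0,0.34,0,0,0,0,0,0,0,0,0,0,0,0,0,0,0,0,0,0]}}

```text
time: 15.55
eef_pos: [0.6394, -0.2124, 0.0586]
tcp_rot: [1.856, 2.534, 0.0]
wrist_force: [1.5, -0.1, -2.8]
opening: 0.0198
finger_force: 59.4
```

```bash
python3 - <<'E'
from h import *
ps=180-60-6-6.;a=np.radians(ps)
go(.5917-.115*np.cos(a),-.0512-.115*np.sin(a),.056,ps)
T=cam("top");np.save("T3.npy",T,allow_pickle=True)
o=r.get_obs();p=np.array(o["eef_pos"]);X=R.from_rotvec(o["tcp_rot"]).as_matrix()[:,0]
print("exp mouth",proj(T,p+.115*X),"tip",proj(T,p+.138*X),"jam",proj(T,(.5917,-.0512,.0625)))
cv2.imwrite("pics/g6.png",cv2.resize(T["image"][155:225,220:310],None,fx=8,fy=8,interpolation=cv2.INTER_CUBIC)[:,:,::-1])
E
```

```text
t 15.55 tcp [ 0.6394 -0.2124  0.0586] psi 107.58 open 0.0198 ff 59.4 F [ 1.5 -0.1 -2.8] T [-0.05 -0.03  0.03]
turn [ 0.003  0.003 -0.07 ] then shift [1.061 0.088 0.052]
exp mouth [258.38420077 186.30801218] tip [252.13313042 188.46398732] jam [243.64014564 190.44198834]
```

View pics/g6.png

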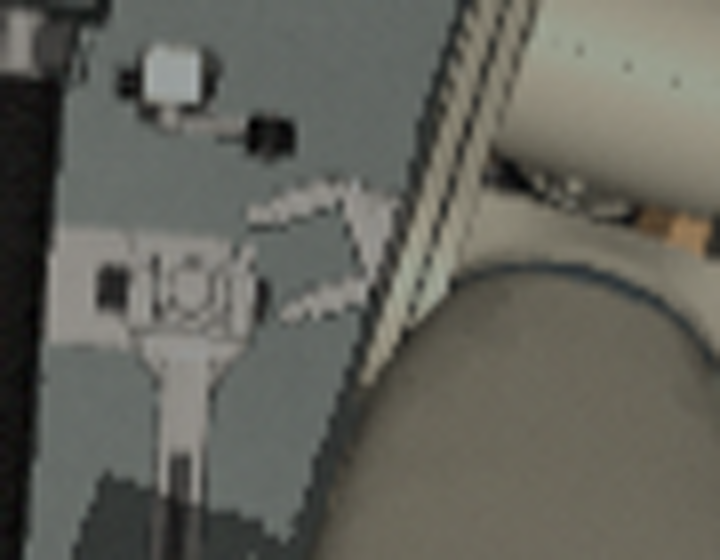

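{"name": "jog_arm", "arguments": {"steps": [0.25,0.004,0.05,0,0,0,0,0.25,0.004,0,0,0,0,0,0.2,0.003,0,0,0,0,0,0.1,0,0,0,0,0,0,0,0,0,0,0,0,0]}}

```text
time: 16.23
eef_pos: [0.6277, -0.1731, 0.056]
tcp_rot: [-1.854, -2.536, 0.0]
wrist_force: [-0.4, -0.1, -2.2]
opening: 0.0198
finger_force: 59.5
```

{"name": "jog_arm", "arguments": {"steps": [0.08,0,0,0,0,0,0,0.06,0,0,0,0,0,0,0.06,0,0,0,0,0,0,0,0,0,0,0,0,0,0,0,0,0,0,0,0]}}

```text
time: 16.85
eef_pos: [0.629, -0.1705, 0.0581]
tcp_rot: [1.845, 2.526, -0.002]
wrist_force: [4.9, -25.1, -2.2]
opening: 0.0197
finger_force: 59.7
```

```bash
python3 - <<'E'
from h import *
ps=107.6;a=np.radians(ps)
go(.5917-.115*np.cos(a),-.0512-.115*np.sin(a),.056,ps)
E
```

```text
t 16.85 tcp [ 0.629  -0.1705  0.0581] psi 107.70 open 0.0197 ff 59.7 F [  4.9 -25.1  -2.2] T [-4.36 -0.8   0.48]
turn [0.065 0.112 0.017] then shift [0.199 0.01  0.041]
```

{"name": "jog_arm", "arguments": {"steps": [-0.1,0,0,0,0,0,0,-0.06,0,0,0,0,0,0,0,0.06,0,0,0,0,0,0,0.06,0,0,0,0,0,0,0,0,0,0,0,0]}}

```text
time: 17.48
eef_pos: [0.631, -0.1706, 0.0551]
tcp_rot: [-1.85, -2.536, 0.006]
wrist_force: [-5.1, -8.4, -2.5]
opening: 0.0197
finger_force: 60.2
```

{"name": "jog_arm", "arguments": {"steps": [0,-0.06,0,0,0,0,0,0,-0.06,0,0,0,0,0,0,-0.06,0,0,0,0,0,0,-0.06,0,0,0,0,0,0,0,0,0,0,0,0]}}

```text
time: 18.1
eef_pos: [0.6239, -0.1733, 0.0568]
tcp_rot: [1.856, 2.53, 0.005]
wrist_force: [8.0, 0.1, -3.3]
opening: 0.0199
finger_force: 60.0
```

```bash
python3 - <<'E'
from h import *
ps=107.6;a=np.radians(ps)
go(.5917-.115*np.cos(a),-.0512-.115*np.sin(a),.056,ps)
E
```

```text
t 18.10 tcp [ 0.6239 -0.1733  0.0568] psi 107.48 open 0.0199 ff 60.0 F [ 8.   0.1 -3.3] T [-0.24 -1.23 -0.76]
turn [ 0.05   0.015 -0.021] then shift [0.222 0.124 0.015]
```

{"name": "jog_arm", "arguments": {"steps": [0,0.12,0,0,0,0,0,0,0.055,0,0,0,0,0,0.06,0,0,0,0,0,0,0.06,0,0,0,0,0,0,0,0,0,0,0,0,0]}}

```text
time: 18.73
eef_pos: [0.6302, -0.17, 0.0573]
tcp_rot: [1.845, 2.531, -0.005]
wrist_force: [2.1, -24.0, -2.3]
opening: 0.0198
finger_force: 60.2
```

```bash
python3 - <<'E'
from h import *
ps=107.6;a=np.radians(ps)
go(.5917-.115*np.cos(a),-.0512-.115*np.sin(a),.056,ps)
E
```

```text
t 18.73 tcp [ 0.6302 -0.17    0.0573] psi 107.81 open 0.0198 ff 60.2 F [  2.1 -24.   -2.3] T [-4.23 -0.33  0.85]
turn [0.028 0.087 0.035] then shift [ 0.198 -0.016  0.025]
```

{"name": "jog_arm", "arguments": {"steps": [-0.14,0,0,0,0,0,0,0,0.1,0,0,0,-0.45,0,0,0.09,0,0,0,-0.45,0,0,0,0,0,0,0,0,0,0,0,0,0,0,0]}}

```text
time: 19.35
eef_pos: [0.6389, -0.1684, 0.0557]
tcp_rot: [-1.735, -2.619, -0.0]
wrist_force: [0.5, -1.0, -2.4]
opening: 0.0201
finger_force: 59.7
```

```bash
python3 - <<'E'
from h import *
ps=113;a=np.radians(ps)
go(.5917-.115*np.cos(a),-.0512-.115*np.sin(a),.056,ps)
E
```

```text
t 19.35 tcp [ 0.6389 -0.1684  0.0557] psi 112.97 open 0.0201 ff 59.7 F [ 0.5 -1.  -2.4] T [-0.27 -0.21  0.07]
turn [-0.001 -0.003 -0.006] then shift [ 0.226  0.046 -0.006]
```

Free of contact and centred (about 0.048 remaining sideways, matching the probe). Pushing in.

{"name": "jog_arm", "arguments": {"steps": [0.06,0,0,0,0,0,0,0.06,0,0,0,0,0,0,0.06,0,0,0,0,0,0,0.05,0,0,0,0,0,0,0,0,0,0,0,0,0]}}

```text
time: 19.98
eef_pos: [0.6406, -0.1656, 0.0591]
tcp_rot: [1.721, 2.606, -0.003]
wrist_force: [9.2, -31.8, -2.2]
opening: 0.0203
finger_force: 59.9
```

```bash
python3 - <<'E'
from h import *
ps=113;a=np.radians(ps)
go(.5917-.115*np.cos(a),-.0512-.115*np.sin(a),.056,ps)
E
```

```text
t 19.98 tcp [ 0.6406 -0.1656  0.0591] psi 113.12 open 0.0203 ff 59.9 F [  9.2 -31.8  -2.2] T [-5.46 -1.63  0.5 ]
turn [0.083 0.154 0.021] then shift [ 0.188 -0.006  0.062]
```

```bash
python3 - <<'E'
from h import *
T=cam("top");S=cam("scene")
u,v=[int(a) for a in proj(S,(.5917,-.0512,.05))];print(u,v)
A=cv2.resize(T["image"][165:210,220:268],None,fx=8,fy=8,interpolation=cv2.INTER_CUBIC)
B=cv2.resize(S["image"][v-27:v+18,u-24:u+24],None,fx=8,fy=8,interpolation=cv2.INTER_CUBIC)
I=np.hstack([A,B]);I=np.clip(I.astype(float)*1.3,0,255).astype(np.uint8)
cv2.imwrite("pics/g7.png",I[:,:,::-1])
E
```

```text
264 201
```

View pics/g7.png

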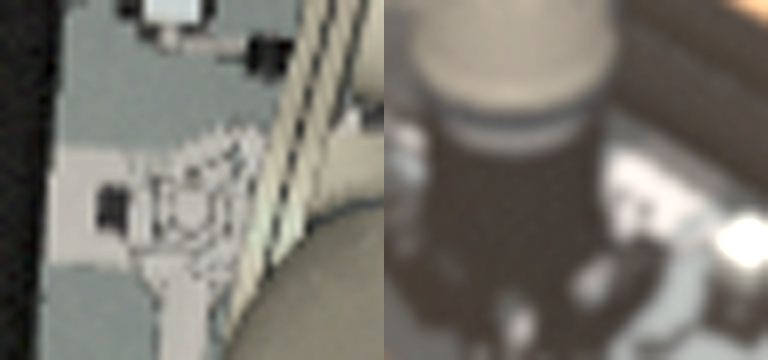

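{"name": "jog_arm", "arguments": {"steps": [-0.09,0,0.05,0,0,0,0,0,0.05,0,0,0,-0.22,0,0,0.05,0,0,0,-0.22,0,0,0.05,0,0,0,-0.22,0,0,0.05,0,0,0,-0.22,0]}}

```text
time: 20.7
eef_pos: [0.6492, -0.162, 0.0554]
tcp_rot: [1.605, 2.688, -0.001]
wrist_force: [7.5, -17.1, -0.8]
opening: 0.02
finger_force: 59.9
```

```bash
python3 - <<'E'
from h import *
ps=118;a=np.radians(ps)
go(.5917-.115*np.cos(a),-.0512-.115*np.sin(a),.056,ps)
E
```

```text
t 20.70 tcp [ 0.6492 -0.162   0.0554] psi 118.31 open 0.0200 ff 59.9 F [  7.5 -17.1  -0.8] T [-2.74 -1.18 -0.01]
turn [0.049 0.088 0.052] then shift [ 0.196  0.025 -0.012]
```

{"name": "jog_arm", "arguments": {"steps": [0,-0.06,0,0,0,0.25,0,0,-0.06,0,0,0,0.25,0,0,-0.06,0,0,0,0.25,0,0,-0.06,0,0,0,0.25,0,0,0,0,0,0,0,0]}}

```text
time: 21.32
eef_pos: [0.638, -0.1674, 0.0554]
tcp_rot: [1.744, 2.6, -0.0]
wrist_force: [5.6, -17.2, -1.5]
opening: 0.02
finger_force: 59.9
```

{"name": "jog_arm", "arguments": {"steps": [0,-0.06,0,0,0,0.25,0,0,-0.06,0,0,0,0.25,0,0,-0.06,0,0,0,0.25,0,0,-0.06,0,0,0,0.25,0,0,0,0,0,0,0,0]}}

```text
time: 21.95
eef_pos: [0.6261, -0.1717, 0.0552]
tcp_rot: [1.878, 2.507, -0.001]
wrist_force: [4.8, -19.0, -1.6]
opening: 0.0198
finger_force: 60.0
```

```bash
python3 - <<'E'
from h import *
ps=106;a=np.radians(ps)
go(.5917-.115*np.cos(a),-.0512-.115*np.sin(a),.056,ps)
E
```

```text
t 21.95 tcp [ 0.6261 -0.1717  0.0552] psi 106.31 open 0.0198 ff 60.0 F [  4.8 -19.   -1.6] T [-3.17 -0.64  0.4 ]
turn [0.049 0.075 0.051] then shift [ 0.206  0.003 -0.017]
```

```bash
python3 - <<'E'
from h import *
T=cam("top");np.save("T4.npy",T,allow_pickle=True)
o=r.get_obs();np.save("o4.npy",o,allow_pickle=True)
E
```

{"name": "jog_arm", "arguments": {"steps": [-0.2,0,0,0,0,0,0,-0.3,0,0,0,0,0,0,-0.3,0,0,0,0,0,0,-0.3,0,0,0,0,0,0,0,0,0,0,0,0,0]}}

```text
time: 22.62
eef_pos: [0.6391, -0.2215, 0.0532]
tcp_rot: [1.886, 2.512, 0.0]
wrist_force: [-0.7, 0.5, -3.2]
opening: 0.02
finger_force: 59.7
```

```bash
python3 - <<'E'
from h import *
T5=cam("top");np.save("T5.npy",T5,allow_pickle=True);T4=np.load("T4.npy",allow_pickle=True).item()
go(.6,-.1,.056)
o=r.get_obs();p=np.array(o["eef_pos"]);X=R.from_rotvec(o["tcp_rot"]).as_matrix()[:,0]
print("exp mouth",proj(T5,p+.115*X),"tip",proj(T5,p+.138*X))
cl=cv2.createCLAHE(3,(4,4))
def c(T): 
    g=cv2.cvtColor(T["image"],cv2.COLOR_RGB2GRAY)[165:210,222:270];return cl.apply(cv2.resize(g,None,fx=8,fy=8,interpolation=cv2.INTER_CUBIC))
cv2.imwrite("pics/g8.png",np.hstack([c(T4),c(T5)]))
E
```

```text
t 22.68 tcp [ 0.6387 -0.2207  0.0531] psi 106.23 open 0.0200 ff 59.7 F [ 0.1 -0.8 -2.8] T [-0.1  -0.08 -0.01]
turn [-0.001 -0.003  0.   ] then shift [ 2.535 -0.068 -0.058]
exp mouth [260.51872775 185.95657972] tip [254.24546129 187.95493426]
```

View pics/g8.png

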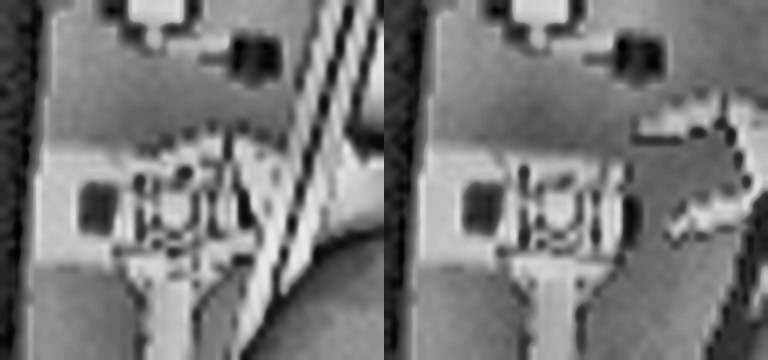

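```bash
python3 - <<'E'
from h import *
ps=109;a=np.radians(ps)
go(.5917-.15*np.cos(a),-.0512-.15*np.sin(a),.062,ps)
E
```

```text
t 22.68 tcp [ 0.6387 -0.2207  0.0531] psi 106.23 open 0.0200 ff 59.7 F [ 0.1 -0.8 -2.8] T [-0.1  -0.08 -0.01]
turn [-0.001 -0.003 -0.462] then shift [ 0.512  0.215 -0.178]
```

{"name": "jog_arm", "arguments": {"steps": [0,0,-0.18,0,0,-0.46,0,0.25,0.167,0,0,0,0,0,0.3,0,0,0,0,0,0,0.3,0,0,0,0,0,0,0,0,0,0,0,0,0]}}

```text
time: 23.3
eef_pos: [0.6319, -0.1755, 0.062]
tcp_rot: [-1.82, -2.559, 0.001]
wrist_force: [-0.6, 0.4, -3.4]
opening: 0.0201
finger_force: 59.7
```

{"name": "jog_arm", "arguments": {"steps": [0.12,0,0,0,0,0,0,0.1,0,0,0,0,0,0,0.1,0,0,0,0,0,0,0.08,0,0,0,0,0,0,0,0,0,0,0,0,0]}}

```text
time: 23.92
eef_pos: [0.6319, -0.1659, 0.0654]
tcp_rot: [1.81, 2.547, -0.003]
wrist_force: [7.8, -28.8, -2.1]
opening: 0.0198
finger_force: 60.1
```

```bash
python3 - <<'E'
from h import *
ps=109;a=np.radians(ps)
go(.5917-.115*np.cos(a),-.0512-.115*np.sin(a),.060,ps)
E
```

```text
t 23.93 tcp [ 0.6319 -0.1659  0.0654] psi 109.20 open 0.0198 ff 60.1 F [  7.8 -28.8  -2.1] T [-5.11 -1.28  0.65]
turn [0.084 0.145 0.034] then shift [ 0.131 -0.013  0.109]
```

{"name": "jog_arm", "arguments": {"steps": [-0.35,0,0,0,0,0,0,0,0.08,0,0,0,-0.33,0,0,0.08,0,0,0,-0.33,0,0,0,0,0,0,0,0,0,0,0,0,0,0,0]}}

```text
time: 24.55
eef_pos: [0.6394, -0.1715, 0.0622]
tcp_rot: [-1.733, -2.62, -0.0]
wrist_force: [1.2, 0.7, -2.4]
opening: 0.0198
finger_force: 59.7
```

```bash
python3 - <<'E'
from h import *
ps=113;a=np.radians(ps)
go(.5917-.115*np.cos(a),-.0512-.115*np.sin(a),.060,ps)
T=cam("top")
o=r.get_obs();p=np.array(o["eef_pos"]);X=R.from_rotvec(o["tcp_rot"]).as_matrix()[:,0]
m=p+.138*X
print("exp tip",proj(T,m))
A=cv2.resize(T["image"][165:210,222:270],None,fx=8,fy=8,interpolation=cv2.INTER_CUBIC)
S=cam("scene");u,v=[int(x) for x in proj(S,m)];print("S tip exp",proj(S,m),"crop",u-24,v-22, "grip",proj(S,p))
B=cv2.resize(S["image"][v-22:v+23,u-24:u+24],None,fx=8,fy=8,interpolation=cv2.INTER_CUBIC)
cl=cv2.createCLAHE(3,(4,4));I=np.hstack([cl.apply(cv2.cvtColor(x,cv2.COLOR_RGB2GRAY)) for x in(A,B)])
cv2.imwrite("pics/g9.png",I)
E
```

```text
t 24.55 tcp [ 0.6394 -0.1715  0.0622] psi 113.04 open 0.0198 ff 59.7 F [ 1.2  0.7 -2.4] T [-0.01 -0.18 -0.07]
turn [-0.001 -0.004  0.006] then shift [0.287 0.061 0.044]
exp tip [241.7727109  192.30281885]
S tip exp [264.25566419 197.09331518] crop 240 175 grip [254.92689843 223.33190915]
```

View pics/g9.png

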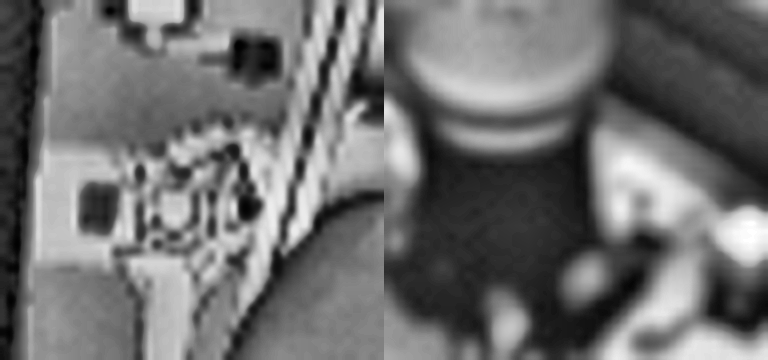

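{"name": "jog_arm", "arguments": {"steps": [0.08,0.01,0,0,0,0,0,0.08,0,0,0,0,0,0,0.08,0,0,0,0,0,0,0.05,0,0,0,0,0,0,0,0,0,0,0,0,0]}}

```text
time: 25.28
eef_pos: [0.6381, -0.1629, 0.0645]
tcp_rot: [1.725, 2.612, -0.001]
wrist_force: [7.1, -18.2, -1.6]
opening: 0.0198
finger_force: 59.8
```

```bash
python3 - <<'E'
from h import *
ps=113;a=np.radians(ps)
go(.5917-.115*np.cos(a),-.0512-.115*np.sin(a),.060,ps)
E
```

```text
t 25.27 tcp [ 0.6381 -0.1629  0.0645] psi 113.12 open 0.0198 ff 59.8 F [  7.1 -18.2  -1.6] T [-3.21 -1.21  0.34]
turn [0.054 0.097 0.021] then shift [0.119 0.018 0.09 ]
```

{"name": "jog_arm", "arguments": {"steps": [0,-0.03,0,0,0,0,0,0,-0.03,0,0,0,0,0,0,0,0,0,0,0,0,0,0,0,0,0,0,0,0,0,0,0,0,0,0]}}

```text
time: 25.9
eef_pos: [0.6363, -0.1637, 0.0647]
tcp_rot: [1.726, 2.61, 0.001]
wrist_force: [9.4, -15.8, -3.1]
opening: 0.0201
finger_force: 59.7
```

```bash
python3 - <<'E'
from h import *
ps=113;a=np.radians(ps)
go(.5917-.115*np.cos(a),-.0512-.115*np.sin(a),.060,ps)
E
```

```text
t 25.90 tcp [ 0.6363 -0.1637  0.0647] psi 113.03 open 0.0201 ff 59.7 F [  9.4 -15.8  -3.1] T [-2.74 -1.72 -0.06]
turn [0.074 0.097 0.006] then shift [0.12  0.058 0.094]
```

{"name": "jog_arm", "arguments": {"steps": [0,-0.03,0,0,0,0,0,0,-0.03,0,0,0,0,0,0,0,0,0,0,0,0,0,0,0,0,0,0,0,0,0,0,0,0,0,0]}}

```text
time: 26.52
eef_pos: [0.6346, -0.1644, 0.065]
tcp_rot: [1.727, 2.607, 0.004]
wrist_force: [12.4, -12.9, -3.2]
opening: 0.0197
finger_force: 59.9
```

```bash
python3 - <<'E'
from h import *
ps=113;a=np.radians(ps)
go(.5917-.115*np.cos(a),-.0512-.115*np.sin(a),.060,ps)
E
```

```text
t 26.52 tcp [ 0.6346 -0.1644  0.065 ] psi 112.95 open 0.0197 ff 59.9 F [ 12.4 -12.9  -3.2] T [-2.29 -2.18 -0.61]
turn [ 0.095  0.098 -0.008] then shift [0.119 0.096 0.1  ]
```

```bash
python3 - <<'E'
from h import *
T=np.load("T5.npy",allow_pickle=True).item()
def f(p,ps,px,z):
    a=np.radians(ps);X=np.array([np.cos(a),np.sin(a)]);w=onz(T,px,z)[:2]-np.array(p);print("along",w@X,"right",w@[X[1],-X[0]])
f((.6387,-.2207),106.23,(265.4,183.3),.059)
f((.6387,-.2207),106.23,(255.2,187.8),.059)
f((.6394,-.1715),113.04,(251.9,186.8),.068)
f((.6261,-.1717),106.31,(222+241/8-.45,165+185/8-.45),.061)
f((.6394,-.2124),107.58,(252.86,187.86),.064)
print(onz(T,(222+178/8-.45,165+207/8-.45),.081))
E
```

```text
along 0.09621716739655937 right 0.003219672040360496
along 0.13481285764209403 right -0.0009378949115362856
along 0.09824897779503702 right 0.002402257072337495
along 0.09582475934447367 right 0.0015880345484165746
along 0.13498330659195248 right 0.0011445506489951365
[ 0.59036468 -0.05213447  0.081     ]
```

{"name": "jog_arm", "arguments": {"steps": [-0.4,0,0,0,0,0,0,-0.5,0,0,0,0,0,0,-0.5,0,0,0,0,0,0,0,0,0,0,0,0,0,0,0,0,0,0,0,0]}}

```text
time: 27.15
eef_pos: [0.6552, -0.2247, 0.0619]
tcp_rot: [-1.733, -2.618, 0.0]
wrist_force: [-0.3, 0.8, -3.0]
opening: 0.0201
finger_force: 59.8
```

{"name": "jog_arm", "arguments": {"steps": [0,0,0.1,0,0,0,0,0,0,0.1,0,0,0,0,0,0,0.08,0,0,0,0,0,0,0,0,0,0,0,0,0,0,0,0,0,0]}}

```text
time: 27.78
eef_pos: [0.6562, -0.2255, 0.0484]
tcp_rot: [1.734, 2.62, 0.0]
wrist_force: [0.3, -0.1, -2.2]
opening: 0.0199
finger_force: 59.8
```

```bash
python3 - <<'E'
from h import *
go(.6,-.1,.0384)
E
```

```text
t 27.77 tcp [ 0.6562 -0.2255  0.0484] psi 113.01 open 0.0199 ff 59.8 F [ 0.3 -0.1 -2.2] T [-0.06 -0.03 -0.02]
turn [0.001 0.    0.   ] then shift [ 2.749 -0.054  0.199]
```

{"name": "jog_arm", "arguments": {"steps": [0,0,0.05,0,0,0,0,0,0,0.05,0,0,0,0,0,0,0.05,0,0,0,0,0,0,0,0,0,0,0,0,0,0,0,0,0,0]}}

```text
time: 28.4
eef_pos: [0.6562, -0.2255, 0.0408]
tcp_rot: [1.734, 2.62, 0.0]
wrist_force: [0.4, -0.1, -3.6]
opening: 0.0198
finger_force: 59.8
```

```bash
python3 - <<'E'
from h import *
go(.6,-.1,.0384)
E
```

```text
t 28.40 tcp [ 0.6562 -0.2255  0.0408] psi 113.01 open 0.0198 ff 59.8 F [ 0.4 -0.1 -3.6] T [-0.06 -0.06  0.02]
turn [0. 0. 0.] then shift [ 2.749 -0.053  0.048]
```

{"name": "jog_arm", "arguments": {"steps": [0,0,0.03,0,0,0,0,0,0,0.03,0,0,0,0,0,0,0.03,0,0,0,0,0,0,0,0,0,0,0,0,0,0,0,0,0,0]}}

```text
time: 29.02
eef_pos: [0.6564, -0.2256, 0.0368]
tcp_rot: [1.733, 2.619, 0.0]
wrist_force: [-0.9, -0.5, 2.6]
opening: 0.0198
finger_force: 60.5
```

```bash
python3 - <<'E'
from h import *
go(.6,-.1,.0384)
E
```

```text
t 29.02 tcp [ 0.6564 -0.2256  0.0368] psi 113.01 open 0.0198 ff 60.5 F [-0.9 -0.5  2.6] T [0.17 0.19 0.08]
turn [0.004 0.004 0.   ] then shift [ 2.753 -0.056 -0.033]
```

```bash
python3 - <<'E'
from h import *
ps=116;a=np.radians(ps)
go(.5911-.131*np.cos(a),-.0514-.131*np.sin(a),.0555,ps)
E
```

```text
t 29.02 tcp [ 0.6564 -0.2256  0.0368] psi 113.01 open 0.0198 ff 60.5 F [-0.9 -0.5  2.6] T [0.17 0.19 0.08]
turn [ 0.004  0.005 -0.498] then shift [ 1.084  0.354 -0.375]
```

{"name": "jog_arm", "arguments": {"steps": [0,0,-0.39,0,0,-0.5,0,0.3,0.325,0,0,0,0,0,0.4,0,0,0,0,0,0,0.3,0,0,0,0,0,0,0.08,0,0,0,0,0,0]}}

```text
time: 29.65
eef_pos: [0.6459, -0.1682, 0.0552]
tcp_rot: [-1.662, -2.664, 0.001]
wrist_force: [0.5, -0.0, -3.1]
opening: 0.0199
finger_force: 59.8
```

{"name": "jog_arm", "arguments": {"steps": [0.04,0,0,0,0,0,0,0.04,0,0,0,0,0,0,0.04,0,0,0,0,0,0,0.04,0,0,0,0,0,0,0,0,0,0,0,0,0]}}

```text
time: 30.28
eef_pos: [0.6438, -0.163, 0.056]
tcp_rot: [1.664, 2.664, -0.0]
wrist_force: [1.0, -1.6, -2.8]
opening: 0.0199
finger_force: 59.8
```

```bash
cat >> h.py <<'E'
def jn(ps,z=.0555,S=(.5911,-.0514)):
    a=np.radians(ps);go(S[0]-.115*np.cos(a),S[1]-.115*np.sin(a),z,ps)
    o=r.get_obs();F=np.array(o["wrist_force"]);T=o["wrist_torque"][2];rr=np.array(S)-o["eef_pos"][:2]
    X=R.from_rotvec(o["tcp_rot"]).as_matrix()[:2,0];n=np.array([X[1],-X[0]])
    print("F along %.1f right %.1f; Tz about stud %.2f; dist %.4f"%(F[:2]@X,F[:2]@n,T-(rr[0]*F[1]-rr[1]*F[0]),np.hypot(*rr)))
E
python3 -c "
from h import *
jn(116)"
```

```text
t 30.27 tcp [ 0.6438 -0.163   0.056 ] psi 116.01 open 0.0199 ff 59.8 F [ 1.  -1.6 -2.8] T [-0.42 -0.23 -0.03]
turn [0.004 0.007 0.001] then shift [0.168 0.03  0.01 ]
F along -1.9 right 0.2; Tz about stud -0.00; dist 0.1234
```

{"name": "jog_arm", "arguments": {"steps": [0.04,0,0,0,0,0,0,0.04,0,0,0,0,0,0,0.04,0,0,0,0,0,0,0,0,0,0,0,0,0,0,0,0,0,0,0,0]}}

```text
time: 30.9
eef_pos: [0.6435, -0.1601, 0.0571]
tcp_rot: [1.659, 2.659, -0.001]
wrist_force: [6.0, -12.2, -2.9]
opening: 0.0199
finger_force: 59.8
```

```bash
python3 -c "
from h import *
jn(116)"
```

```text
t 30.90 tcp [ 0.6435 -0.1601  0.0571] psi 116.07 open 0.0199 ff 59.8 F [  6.  -12.2  -2.9] T [-2.16 -0.87  0.29]
turn [0.033 0.063 0.012] then shift [0.113 0.011 0.032]
F along -13.6 right 0.0; Tz about stud 0.30; dist 0.1207
```

{"name": "jog_arm", "arguments": {"steps": [0,0.05,0,0,0,-0.2,0,0,0.05,0,0,0,-0.2,0,0,0.05,0,0,0,-0.2,0,0,0,0,0,0,0,0,0,0,0,0,0,0,0]}}

```text
time: 31.52
eef_pos: [0.6488, -0.1552, 0.0564]
tcp_rot: [1.577, 2.713, -0.001]
wrist_force: [4.0, -6.7, -3.0]
opening: 0.02
finger_force: 59.8
```

```bash
python3 -c "
from h import *
jn(119.6)"
```

```text
t 31.52 tcp [ 0.6488 -0.1552  0.0564] psi 119.65 open 0.0200 ff 59.8 F [ 4.  -6.7 -3. ] T [-1.23 -0.56  0.17]
turn [0.013 0.032 0.008] then shift [0.076 0.022 0.019]
F along -7.8 right 0.2; Tz about stud 0.20; dist 0.1188
```

{"name": "jog_arm", "arguments": {"steps": [0.03,0.05,0,0,0,-0.2,0,0.03,0.05,0,0,0,-0.2,0,0,0.05,0,0,0,-0.2,0,0,0,0,0,0,0,0,0,0,0,0,0,0,0]}}

```text
time: 32.15
eef_pos: [0.652, -0.1471, 0.0555]
tcp_rot: [-1.494, -2.762, 0.0]
wrist_force: [-1.9, -1.0, -2.3]
opening: 0.0201
finger_force: 59.8
```

```bash
python3 -c "
from h import *
jn(123.2)"
```

```text
t 32.15 tcp [ 0.652  -0.1471  0.0555] psi 123.20 open 0.0201 ff 59.8 F [-1.9 -1.  -2.3] T [-0.14  0.11  0.06]
turn [-0.007 -0.009  0.001] then shift [-0.033  0.029  0.001]
F along 0.2 right -2.1; Tz about stud -0.18; dist 0.1134
```

{"name": "jog_arm", "arguments": {"steps": [0.008,-0.19,0,0,0,0.8,0,0.008,-0.19,0,0,0,0.8,0,0.008,-0.19,0,0,0,0.8,0,0.008,-0.19,0,0,0,0.8,0,0.008,-0.19,0,0,0,0.8,0]}}

```text
time: 32.78
eef_pos: [0.6083, -0.1644, 0.0559]
tcp_rot: [2.039, 2.39, 0.0]
wrist_force: [0.0, -0.7, -2.4]
opening: 0.0202
finger_force: 59.9
```

```bash
python3 -c "
from h import *
jn(99.2)"
```

```text
t 32.77 tcp [ 0.6083 -0.1644  0.0559] psi 99.08 open 0.0202 ff 59.9 F [ 0.  -0.7 -2.4] T [-0.11 -0.03  0.39]
turn [ 0.001  0.001 -0.02 ] then shift [-0.015  0.022  0.007]
F along -0.7 right -0.1; Tz about stud 0.38; dist 0.1143
```

{"name": "jog_arm", "arguments": {"steps": [0.01,-0.19,0,0,0,0.8,0,0.008,-0.19,0,0,0,0.8,0,0.008,-0.19,0,0,0,0.8,0,0.008,-0.19,0,0,0,0.8,0,0.008,-0.19,0,0,0,0.8,0]}}

```text
time: 33.4
eef_pos: [0.561, -0.1623, 0.0559]
tcp_rot: [2.491, 1.914, -0.0]
wrist_force: [-0.4, -2.0, -3.1]
opening: 0.0199
finger_force: 59.8
```

```bash
python3 -c "
from h import *
jn(75)"
```

```text
t 33.40 tcp [ 0.561  -0.1623  0.0559] psi 75.09 open 0.0199 ff 59.8 F [-0.4 -2.  -3.1] T [-0.44  0.08  0.38]
turn [0.002 0.005 0.015] then shift [-0.002  0.008  0.009]
F along -2.0 right 0.1; Tz about stud 0.40; dist 0.1149
```

{"name": "jog_arm", "arguments": {"steps": [0.006,-0.145,0,0,0,0.6,0,0.006,-0.145,0,0,0,0.6,0,0.006,-0.145,0,0,0,0.6,0,0,0,0,0,0,0,0,0,0,0,0,0,0,0]}}

```text
time: 34.02
eef_pos: [0.5414, -0.1545, 0.056]
tcp_rot: [2.657, 1.676, 0.0]
wrist_force: [1.0, -2.5, -3.0]
opening: 0.0199
finger_force: 59.9
```

```bash
python3 -c "
from h import *
jn(64.2)"
```

```text
t 34.02 tcp [ 0.5414 -0.1545  0.056 ] psi 64.49 open 0.0199 ff 59.9 F [ 1.  -2.5 -3. ] T [-0.5  -0.13  0.34]
turn [0.005 0.    0.049] then shift [-0.011 -0.002  0.01 ]
F along -1.9 right 1.9; Tz about stud 0.57; dist 0.1145
```

Turning steadily at about 0.4 N m. On to the hard stop.

{"name": "jog_arm", "arguments": {"steps": [0.006,-0.12,0,0,0,0.5,0,0.006,-0.12,0,0,0,0.5,0,0,0,0,0,0,0,0,0,0,0,0,0,0,0,0,0,0,0,0,0,0]}}

```text
time: 34.65
eef_pos: [0.5312, -0.1483, 0.0559]
tcp_rot: [2.741, 1.534, 0.001]
wrist_force: [4.1, 0.5, -2.4]
opening: 0.0198
finger_force: 59.9
```

```bash
python3 -c "
from h import *
jn(58)"
```

```text
t 34.65 tcp [ 0.5312 -0.1483  0.0559] psi 58.44 open 0.0198 ff 59.9 F [ 4.1  0.5 -2.4] T [ 0.05 -0.62  0.4 ]
turn [ 0.007 -0.005  0.074] then shift [-0.022 -0.011  0.008]
F along 2.5 right 3.2; Tz about stud 0.77; dist 0.1139
```

{"name": "jog_arm", "arguments": {"steps": [0.006,-0.12,0,0,0,0.5,0,0.006,-0.12,0,0,0,0.5,0,0,0,0,0,0,0,0,0,0,0,0,0,0,0,0,0,0,0,0,0,0]}}

```text
time: 35.28
eef_pos: [0.5221, -0.1413, 0.0561]
tcp_rot: [2.817, 1.388, 0.003]
wrist_force: [4.3, 1.5, -2.6]
opening: 0.0204
finger_force: 59.9
```

```bash
python3 -c "
from h import *
jn(52)"
```

```text
t 35.27 tcp [ 0.5221 -0.1413  0.0561] psi 52.45 open 0.0204 ff 59.9 F [ 4.3  1.5 -2.6] T [ 0.1  -0.87  0.49]
turn [ 0.018 -0.011  0.075] then shift [-0.034 -0.019  0.012]
F along 3.8 right 2.5; Tz about stud 0.78; dist 0.1133
```

{"name": "jog_arm", "arguments": {"steps": [0,0,0,0,0,0,0,0,0,0,0,0,0,0,0.006,-0.1,0,0,0,0.4,0,0.006,-0.1,0,0,0,0.4,0,0,0,0,0,0,0,0], "newtons": 120}}

```text
time: 35.9
eef_pos: [0.5154, -0.1348, 0.0564]
tcp_rot: [2.872, 1.267, 0.005]
wrist_force: [7.0, 0.6, -3.5]
opening: 0.0181
finger_force: 118.7
```

```bash
python3 -c "
from h import *
jn(47)
T=cam('top');S=cam('scene')
np.save('T6.npy',T,allow_pickle=True)
A=cv2.resize(T['image'][165:260,215:300],None,fx=6,fy=6,interpolation=cv2.INTER_CUBIC)
cv2.imwrite('pics/g10.png',A[:,:,::-1])
o=r.get_obs();p=np.array(o['eef_pos']);X=R.from_rotvec(o['tcp_rot']).as_matrix()[:,0]
for d in (.03,.06,.09): print(proj(T,p+d*X+[0,0,.008]))
"
```

```text
t 35.90 tcp [ 0.5154 -0.1348  0.0564] psi 47.63 open 0.0181 ff 118.7 F [ 7.   0.6 -3.5] T [-0.02 -1.09  0.39]
turn [ 0.033 -0.02   0.104] then shift [-0.049 -0.03   0.018]
F along 5.2 right 4.8; Tz about stud 0.93; dist 0.1126
[261.8086726  206.11172378]
[255.23523916 200.43294998]
[248.67257713 194.76303655]
```

{"name": "jog_arm", "arguments": {"steps": [0.006,-0.1,0,0,0,0.4,0,0.006,-0.1,0,0,0,0.4,0,0,0,0,0,0,0,0,0,0,0,0,0,0,0,0,0,0,0,0,0,0]}}

```text
time: 36.62
eef_pos: [0.5082, -0.128, 0.0563]
tcp_rot: [2.923, 1.146, 0.004]
wrist_force: [4.2, -3.5, -2.4]
opening: 0.0176
finger_force: 118.6
```

```bash
python3 -c "
from h import *
jn(42.3)
T=cam('top')
A=cv2.resize(T['image'][165:260,215:300],None,fx=6,fy=6,interpolation=cv2.INTER_CUBIC)
cv2.imwrite('pics/g10.png',A[:,:,::-1])
np.save('T7.npy',T,allow_pickle=True)
T2=np.load('T2.npy',allow_pickle=True).item()
# short handle tail position before/after: light pixels near the stop
for t in (T2,T):
    a=t['image'].max(2)[225:245,235:250].astype(int);print((a>150).sum(1).tolist(),[(np.where(q>150)[0].mean()+235).round(1) if (q>150).any() else 0 for q in a])
"
```

```text
t 36.62 tcp [ 0.5082 -0.128   0.0563] psi 42.84 open 0.0176 ff 118.6 F [ 4.2 -3.5 -2.4] T [-0.74 -0.77  0.27]
turn [ 0.028 -0.013  0.089] then shift [-0.042 -0.018  0.016]
F along 0.7 right 5.4; Tz about stud 0.88; dist 0.1129
[0, 0, 0, 0, 0, 0, 0, 0, 0, 0, 0, 0, 0, 0, 0, 0, 0, 0, 0, 0] [0, 0, 0, 0, 0, 0, 0, 0, 0, 0, 0, 0, 0, 0, 0, 0, 0, 0, 0, 0]
[1, 2, 1, 0, 0, 0, 1, 2, 6, 6, 8, 7, 5, 4, 3, 2, 2, 2, 2, 1] [np.float64(238.0), np.float64(240.0), np.float64(238.0), 0, 0, 0, np.float64(242.0), np.float64(242.5), np.float64(242.5), np.float64(242.7), np.float64(241.9), np.float64(241.1), np.float64(242.6), np.float64(242.0), np.float64(241.0), np.float64(240.5), np.float64(240.5), np.float64(240.5), np.float64(239.5), np.float64(239.0)]
```

View pics/g10.png

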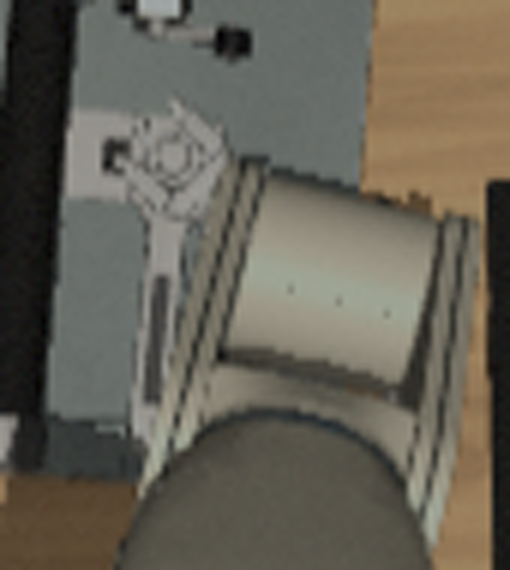

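The top crop shows the short spanner's handle lying against the bar end at about (132,435), and the long spanner's head on the nut at (172,155), with its handle yawed a few degrees in my fingers. I push tangentially, without turning, to confirm the hard stop.

{"name": "jog_arm", "arguments": {"steps": [0,-0.06,0,0,0,0,0,0,-0.06,0,0,0,0,0,0,0,0,0,0,0,0,0,0,0,0,0,0,0,0,0,0,0,0,0,0]}}

```text
time: 37.3
eef_pos: [0.5063, -0.1242, 0.0569]
tcp_rot: [2.923, 1.141, 0.01]
wrist_force: [9.8, -5.0, -3.8]
opening: 0.018
finger_force: 119.0
```

```bash
python3 -c "
from h import *
jn(42.3)"
```

```text
t 37.30 tcp [ 0.5063 -0.1242  0.0569] psi 42.64 open 0.0180 ff 119.0 F [ 9.8 -5.  -3.8] T [-1.07 -1.49 -0.79]
turn [ 0.06  -0.042  0.057] then shift [-0.065  0.065  0.027]
F along 3.8 right 10.3; Tz about stud 0.35; dist 0.1118
```

{"name": "jog_arm", "arguments": {"steps": [0,0,0,0,0,0.2,0,0,0,0,0,0,0.2,0,0,0,0,0,0,0.2,0,0,0,0,0,0,0,0,0,0,0,0,0,0,0]}}

```text
time: 37.92
eef_pos: [0.505, -0.123, 0.0565]
tcp_rot: [2.957, 1.054, 0.006]
wrist_force: [7.8, 1.9, -3.9]
opening: 0.0174
finger_force: 118.8
```

```bash
python3 -c "
from h import *
jn(39)"
```

```text
t 37.92 tcp [ 0.505  -0.123   0.0565] psi 39.25 open 0.0174 ff 118.8 F [ 7.8  1.9 -3.9] T [ 0.29 -1.24  0.56]
turn [ 0.033 -0.029  0.042] then shift [-0.06  -0.029  0.019]
F along 7.2 right 3.5; Tz about stud 0.96; dist 0.1120
```

{"name": "jog_arm", "arguments": {"steps": [0,0.12,0,0,0,-0.5,0,-0.1,0.02,0,0,0,0,0,-0.25,0.04,0,0,0,0,0,-0.3,0.05,0,0,0,0,0,0,0,0,0,0,0,0]}}

```text
time: 38.55
eef_pos: [0.4846, -0.153, 0.0555]
tcp_rot: [-2.93, -1.13, 0.003]
wrist_force: [-0.6, 0.6, -2.4]
opening: 0.0175
finger_force: 119.1
```

```bash
python3 -c "
from h import *
jn(42)
T=cam('top');np.save('T8.npy',T,allow_pickle=True)
o=r.get_obs();p=np.array(o['eef_pos']);X=R.from_rotvec(o['tcp_rot']).as_matrix()[:,0]
print(proj(T,p+.115*X),proj(T,p+.138*X),proj(T,(.5911,-.0514,.07)))
"
```

```text
t 38.55 tcp [ 0.4846 -0.153   0.0555] psi 42.17 open 0.0175 ff 119.1 F [-0.6  0.6 -2.4] T [-0.06  0.08  0.01]
turn [-0.024  0.012  0.028] then shift [ 0.643 -0.084 -0.   ]
F along -0.1 right -0.8; Tz about stud -0.11; dist 0.1472
[250.95915415 196.54242482] [246.40218607 191.77187722] [243.65299985 190.45346522]
```

{"name": "jog_arm", "arguments": {"steps": [-0.5,0.08,0,0,0,0,0,0,0,-0.6,0,0,0,0,0,0,-0.7,0,0,0,0,0,0,0,0,0,0.8,0,0,0,0,0,0,0.9,0]}}

```text
time: 39.22
eef_pos: [0.47, -0.1732, 0.1213]
tcp_rot: [3.022, 0.86, 0.0]
wrist_force: [0.1, -0.1, -2.9]
opening: 0.0174
finger_force: 119.2
```

{"name": "jog_arm", "arguments": {"steps": [0,0,0,0,0,0.9,0,0,0,0,0,0,0.9,0,0,0,0,0,0,0.9,0,0,0,0,0,0,0.9,0,0,0,0,0,0,0.9,0]}}

```text
time: 39.85
eef_pos: [0.4696, -0.173, 0.1206]
tcp_rot: [-3.138, -0.131, 0.002]
wrist_force: [-0.1, -0.0, -1.9]
opening: 0.0179
finger_force: 119.1
```

{"name": "jog_arm", "arguments": {"steps": [0,0,0,0,0,0.9,0,0,0,0,0,0,0.9,0,0,0,0,0,0,0,0,0,0,0,0,0,0,0,0,0,0,0,0,0,0]}}

```text
time: 40.48
eef_pos: [0.47, -0.1731, 0.1208]
tcp_rot: [-3.138, 0.157, 0.0]
wrist_force: [-0.7, -0.6, -3.1]
opening: 0.0178
finger_force: 119.1
```

```bash
python3 -c "
from h import *
go(.43,-.41,.03)"
```

```text
t 40.48 tcp [ 0.47   -0.1731  0.1208] psi -5.75 open 0.0178 ff 119.1 F [-0.7 -0.6 -3.1] T [-0.04  0.09 -0.04]
turn [-0.001  0.002 -0.   ] then shift [-0.322  4.794  1.815]
```

{"name": "jog_arm", "arguments": {"steps": [-0.06,0.96,0,0,0,0,0,-0.06,0.96,0,0,0,0,0,-0.06,0.96,0,0,0,0,0,-0.06,0.96,0,0,0,0,0,-0.07,0.95,0,0,0,0,0]}}

```text
time: 41.1
eef_pos: [0.4301, -0.4114, 0.1208]
tcp_rot: [-3.138, 0.158, -0.0]
wrist_force: [1.4, -0.1, -2.7]
opening: 0.0177
finger_force: 119.2
```

{"name": "jog_arm", "arguments": {"steps": [0,0,0.8,0,0,0,0,0,0,0.8,0,0,0,0,0,0,0.4,0,0,0,0,0,0,0.2,0,0,0,0,0,0,0.1,0,0,0,0]}}

```text
time: 41.72
eef_pos: [0.431, -0.41, 0.0065]
tcp_rot: [3.137, -0.158, 0.0]
wrist_force: [-9.6, 8.9, 46.5]
opening: 0.0177
finger_force: 125.3
```

```bash
python3 -c "
from h import *
go(.43,-.41,.006)"
```

```text
t 41.73 tcp [ 0.431  -0.41    0.0065] psi -5.76 open 0.0177 ff 125.3 F [-9.6  8.9 46.5] T [1.48 1.49 0.02]
turn [ 0.003 -0.003 -0.   ] then shift [-0.02   0.002  0.011]
```

{"name": "jog_arm", "arguments": {"steps": [0,0,-0.1,0,0,0,0,0,0,-0.08,0,0,0,0,0,0,0,0,0,0,0.5,0,0,0,0,0,0,0.5,0,0,-0.3,0,0,0,0.5], "newtons": 60}}

```text
time: 42.35
eef_pos: [0.43, -0.4093, 0.0295]
tcp_rot: [-3.136, 0.159, 0.002]
wrist_force: [1.3, 0.2, 0.5]
opening: 0.0428
finger_force: 0.0
```

{"name": "jog_arm", "arguments": {"steps": [0,0,-0.9,0,0,0,0.5,0,0,-0.9,0,0,0,0.5,0,0,-0.5,0,0,0,0.5,0,-0.9,0,0,0,0,0.5,0,-0.9,0,0,0,0,0.5]}}

```text
time: 42.98
eef_pos: [0.4399, -0.3199, 0.1464]
tcp_rot: [3.136, -0.161, 0.003]
wrist_force: [0.1, -0.7, -0.3]
opening: 0.0426
finger_force: 0.0
```

```bash
python3 -c "
from h import *
go(.5018,-.0404,.0385,-7)"
```

```text
t 42.98 tcp [ 0.4399 -0.3199  0.1464] psi -5.87 open 0.0426 ff 0.0 F [ 0.1 -0.7 -0.3] T [-0.01 -0.02 -0.04]
turn [ 0.01  -0.019  0.188] then shift [ 0.548 -5.699  2.157]
```

{"name": "jog_arm", "arguments": {"steps": [0.1,-0.96,0,0,0,0.19,0.5,0.1,-0.95,0,0,0,0,0.5,0.1,-0.95,0,0,0,0,0.5,0.1,-0.95,0,0,0,0,0.5,0.1,-0.95,0,0,0,0,0.5]}}

```text
time: 43.6
eef_pos: [0.4927, -0.0854, 0.1459]
tcp_rot: [3.136, -0.19, 0.002]
wrist_force: [0.3, -0.1, -0.4]
opening: 0.0426
finger_force: 0.0
```

{"name": "jog_arm", "arguments": {"steps": [0.05,-0.94,0,0,0,0,0.5,0,0,0.5,0,0,0,0.5,0,0,0.5,0,0,0,0.5,0,0,0.5,0,0,0,0.5,0,0,0,0,0,0,0.5]}}

```text
time: 44.22
eef_pos: [0.4994, -0.0403, 0.0692]
tcp_rot: [-3.136, 0.19, 0.004]
wrist_force: [1.0, 0.2, 0.1]
opening: 0.0423
finger_force: 0.0
```

```bash
python3 -c "
from h import *
go(.5018,-.0404,.0385,-7)"
```

```text
t 44.23 tcp [ 0.4994 -0.0403  0.0692] psi -6.92 open 0.0423 ff 0.0 F [1.  0.2 0.1] T [-0.02 -0.01  0.02]
turn [0.    0.025 0.013] then shift [ 0.048 -0.005  0.615]
```

{"name": "jog_arm", "arguments": {"steps": [0.04,0,0.4,0,0,0,0.5,0,0,0.2,0,0,0,0.5,0,0,0,0,0,0,0,0,0,0,0,0,0,0,0,0,0,0,0,0,0]}}

```text
time: 44.85
eef_pos: [0.5024, -0.041, 0.0405]
tcp_rot: [3.136, -0.19, 0.001]
wrist_force: [-2.1, -2.9, 5.0]
opening: 0.0199
finger_force: 59.4
```

{"name": "jog_arm", "arguments": {"steps": [0,0,0,0,0,0,0,0,0,0,0,0,0,0,0,0.04,-0.02,0,0,-0.2,0,-0.2,0,0,0,0,0,0,0,0,0,0,0,0,0]}}

```text
time: 45.48
eef_pos: [0.5002, -0.0425, 0.0428]
tcp_rot: [3.137, -0.157, 0.026]
wrist_force: [16.0, -1.0, -6.1]
opening: 0.0193
finger_force: 59.7
```

```bash
python3 -c "
from h import *
go(.5018,-.0404,.0385,-5.8)"
```

```text
t 45.48 tcp [ 0.5002 -0.0425  0.0428] psi -5.73 open 0.0193 ff 59.7 F [16.  -1.  -6.1] T [ 0.04 -2.55 -0.08]
turn [-0.002 -0.158  0.011] then shift [ 0.029 -0.044  0.087]
```

{"name": "jog_arm", "arguments": {"steps": [0.2,0,0,0,0,0,0,0,0.085,0,0,0,-0.45,0,0,0.085,0,0,0,-0.45,0,0,0.085,0,0,0,-0.45,0,0,0.085,0,0,0,-0.45,0]}}

```text
time: 46.1
eef_pos: [0.5005, -0.0593, 0.0408]
tcp_rot: [-3.137, -0.141, 0.004]
wrist_force: [-2.3, 3.5, 2.8]
opening: 0.0197
finger_force: 60.7
```

```bash
python3 -c "
from h import *
jn(5,.0385)"
```

```text
t 46.10 tcp [ 0.5005 -0.0593  0.0408] psi 5.16 open 0.0197 ff 60.7 F [-2.3  3.5  2.8] T [ 0.51  0.43 -0.18]
turn [-0.011  0.022  0.026] then shift [-0.481  0.001  0.046]
F along -2.0 right -3.7; Tz about stud -0.51; dist 0.0910
```

{"name": "jog_arm", "arguments": {"steps": [0,-0.085,0,0,0,0.45,0,0,-0.085,0,0,0,0.45,0,-0.03,0,0,0,0,0,0,-0.1,0,0,0,0,0,0,0,0,0,0,0,0,0]}}

```text
time: 46.72
eef_pos: [0.4937, -0.0512, 0.0407]
tcp_rot: [-3.141, 0.008, 0.002]
wrist_force: [-0.1, 0.4, -1.8]
opening: 0.0195
finger_force: 60.0
```

```bash
python3 -c "
from h import *
jn(0,.0385)"
```

```text
t 46.73 tcp [ 0.4937 -0.0512  0.0407] psi -0.30 open 0.0195 ff 60.0 F [-0.1  0.4 -1.8] T [ 0.05  0.07 -0.01]
turn [-0.001  0.011 -0.05 ] then shift [-0.352  0.005  0.044]
F along -0.1 right -0.4; Tz about stud -0.05; dist 0.0974
```

{"name": "jog_arm", "arguments": {"steps": [-0.3,0,0,0,0,0,0,-0.3,0,0,0,0,0,0,-0.2,0,0,0,0,0,0,0,0,-0.8,0,0,0,0,0,0,-0.8,0,0,0,0]}}

```text
time: 47.35
eef_pos: [0.4532, -0.0509, 0.1213]
tcp_rot: [-3.141, 0.009, 0.003]
wrist_force: [0.1, 0.5, -1.7]
opening: 0.0198
finger_force: 60.0
```

```bash
python3 -c "
from h import *
go(.42,-.29,.03,-6)
T=cam('top');S=cam('scene')
im=T['image'];g=im.max(2);s=cv2.cvtColor(im,cv2.COLOR_RGB2HSV)[:,:,1]
m=np.zeros(g.shape,np.uint8);m[185:275,294:362]=((g>75)&(s<45))[185:275,294:362]
n,l,st,ce=cv2.connectedComponentsWithStats(m)
for i in range(1,n):
    if st[i,4]>60:
        ys,xs=np.where(l==i);P=np.array([onz(T,(x,y),.014)[:2] for x,y in zip(xs,ys)]);print(st[i],cv2.minAreaRect(P.astype(np.float32)*1000))
"
```

```text
t 47.35 tcp [ 0.4532 -0.0509  0.1213] psi -0.33 open 0.0198 ff 60.0 F [ 0.1  0.5 -1.7] T [-0.04  0.01 -0.03]
turn [-0.001  0.019  0.944] then shift [-0.161  4.826  1.825]
[339 195  17  66 400] ((454.9239807128906, -402.4053649902344), (56.56609344482422, 232.98854064941406), 78.81307983398438)
[340 269  22   6 101] ((296.11077880859375, -423.23101806640625), (75.4041976928711, 17.699987411499023), 88.10918426513672)
```

{"name": "jog_arm", "arguments": {"steps": [0,0,0,0,0,0.94,0,-0.03,0.94,0,0,0,0,0,-0.03,0.94,0,0,0,0,0,-0.03,0.94,0,0,0,0,0,-0.03,0.94,0,0,0,0,0]}}

```text
time: 48.08
eef_pos: [0.4278, -0.2383, 0.1197]
tcp_rot: [-3.137, 0.163, 0.002]
wrist_force: [1.6, 0.0, -2.0]
opening: 0.0197
finger_force: 60.0
```

{"name": "jog_arm", "arguments": {"steps": [-0.04,0.96,0,0,0,0,0,0,0,0.8,0,0,0,0,0,0,0.8,0,0,0,0,0,0,0.4,0,0,0,0,0,0,0.2,0,0,0,0]}}

```text
time: 48.7
eef_pos: [0.4206, -0.2839, 0.0088]
tcp_rot: [-3.136, 0.164, 0.004]
wrist_force: [-1.2, -0.0, -0.9]
opening: 0.0195
finger_force: 60.1
```

```bash
python3 -c "
from h import *
go(.42,-.285,.0075,-6)"
```

```text
t 48.70 tcp [ 0.4206 -0.2839  0.0088] psi -5.98 open 0.0195 ff 60.1 F [-1.2 -0.  -0.9] T [ 0.08 -0.02  0.06]
turn [-0.016  0.028  0.003] then shift [-0.009  0.022  0.026]
```

{"name": "jog_arm", "arguments": {"steps": [0,0,0,0,0,0,0.5,0,0,0,0,0,0,0.5,0,0,-0.8,0,0,0,0.5,0,0,-0.9,0,0,0,0,0,0,-0.9,0,0,0,0]}}

```text
time: 49.32
eef_pos: [0.4223, -0.2849, 0.1432]
tcp_rot: [3.136, -0.163, 0.002]
wrist_force: [0.2, 0.1, 0.6]
opening: 0.0069
finger_force: 0.0
```

```bash
python3 -c "
from h import *
print(mill(.085,-.091));go(*mill(.085,-.091),.125)"
```

```text
[ 0.65170729 -0.08894341]
t 49.33 tcp [ 0.4223 -0.2849  0.1432] psi -5.96 open 0.0069 ff 0.0 F [0.2 0.1 0.6] T [ 0.01  0.01 -0.04]
turn [ 0.008 -0.015 -0.   ] then shift [ 4.156 -4.375  0.364]
```

{"name": "jog_arm", "arguments": {"steps": [0.69,-0.73,0,0,0,0,0,0.69,-0.73,0,0,0,0,0,0.69,-0.73,0,0,0,0,0,0.69,-0.73,0,0,0,0,0,0.69,-0.73,0,0,0,0,0]}}

```text
time: 49.95
eef_pos: [0.6142, -0.12, 0.1423]
tcp_rot: [3.137, -0.163, 0.004]
wrist_force: [0.3, 0.4, -0.2]
opening: -0.0003
finger_force: 0.0
```

{"name": "jog_arm", "arguments": {"steps": [0.69,-0.72,0,0,0,0,0,0,0,0.5,0,0,0,0,0,0,0.2,0,0,0,0,0,0,0,0,0,0,0,0,0,0,0,0,0,0]}}

```text
time: 50.58
eef_pos: [0.6508, -0.0896, 0.1068]
tcp_rot: [3.137, -0.165, 0.002]
wrist_force: [0.4, 0.6, 0.9]
opening: 0.0003
finger_force: 0.0
```

```bash
python3 -c "
from h import *
go(*mill(.085,-.091),.078)"
```

```text
t 50.58 tcp [ 0.6508 -0.0896  0.1068] psi -6.02 open 0.0003 ff 0.0 F [0.4 0.6 0.9] T [ 0.02 -0.01  0.05]
turn [ 0.    -0.011 -0.   ] then shift [ 0.016 -0.016  0.577]
```

{"name": "jog_arm", "arguments": {"steps": [0,0,0.2,0,0,0,0,0,0,0.2,0,0,0,0,0,0,0,0,0,0,0,0,0,0,0,0,0,0,0,0,0,0,0,0,0]}}

```text
time: 51.2
eef_pos: [0.6506, -0.0891, 0.086]
tcp_rot: [3.137, -0.163, -0.0]
wrist_force: [-1.1, -2.7, 2.1]
opening: 0.0
finger_force: 1.6
```

```bash
python3 -c "
from h import *
go(*mill(.085,-.091),.078)"
```

```text
t 51.20 tcp [ 0.6506 -0.0891  0.086 ] psi -5.96 open 0.0000 ff 1.6 F [-1.1 -2.7  2.1] T [-0.38  0.13 -0.01]
turn [0.001 0.002 0.   ] then shift [ 0.023 -0.005  0.159]
```

{"name": "jog_arm", "arguments": {"steps": [0,0,0.1,0,0,0,0,0,0,0.1,0,0,0,0,0,0,0,0,0,0,0,0,0,0,0,0,0,0,0,0,0,0,0,0,0]}}

```text
time: 51.82
eef_pos: [0.6508, -0.0891, 0.076]
tcp_rot: [3.137, -0.164, 0.0]
wrist_force: [0.5, -2.4, 4.4]
opening: -0.0003
finger_force: 1.9
```

```bash
python3 -c "
from h import *
go(*mill(.085,-.091),.075)
T=cam('top');im=T['image']
a=np.load('T5.npy',allow_pickle=True).item()
"
```

```text
t 51.83 tcp [ 0.6508 -0.0891  0.076 ] psi -5.97 open -0.0003 ff 1.9 F [ 0.5 -2.4  4.4] T [-0.47 -0.03  0.05]
turn [ 0.    -0.003 -0.   ] then shift [ 0.018 -0.004  0.019]
```

{"name": "jog_arm", "arguments": {"steps": [0,0,0.06,0,0,0,0,0,0,0,0,0,0,0,0,0,0,0,0,0,0,0,0,0,0,0,0,0,0,0,0,0,0,0,0]}}

```text
time: 52.5
eef_pos: [0.6508, -0.089, 0.0729]
tcp_rot: [-3.137, 0.163, -0.0]
wrist_force: [1.2, -1.4, 3.6]
opening: 0.0
finger_force: 2.1
```

{"name": "jog_arm", "arguments": {"steps": [0,0,-0.8,0,0,0,0,0,0,-0.9,0,0,0,0,0,0,-0.9,0,0,0,0,0,-0.9,-0.6,0,0,0,1,0,-0.9,0,0,0,0,1]}}

```text
time: 53.12
eef_pos: [0.6609, 0.0013, 0.2354]
tcp_rot: [-3.137, 0.166, -0.005]
wrist_force: [-1.7, -0.2, -0.2]
opening: 0.0359
finger_force: 0.0
```

```bash
python3 -c "
from h import *
f=np.load('top0.npy',allow_pickle=True).item()
q=lambda x,y:(x/4.4+185-.4,y/4.4+130-.4)
a,b,th=np.load('mill.npy')
M=np.array([[np.cos(th),-np.sin(th)],[np.sin(th),np.cos(th)]])
m2=lambda uv,z:(M.T@(onz(f,uv,z)[:2]-[a,b])*1000).round(1)
for p in((95,145),(70,452),(163,150),(140,454)):print(m2(q(*p),.080))
im=f['image'];g=im.max(2).astype(int);s=cv2.cvtColor(im,cv2.COLOR_RGB2HSV)[:,:,1]
# rubber mask
m=np.zeros(g.shape,np.uint8);m[155:238,192:224]=g[155:238,192:224]<45
n,l,st,ce=cv2.connectedComponentsWithStats(m)
for i in range(1,n):
    if st[i,4]>200: print('roller',st[i],ce[i],m2(ce[i],.065),m2(ce[i],.075))
for c in((146.96,190.27),(140.88,246.3)):print('jar',onz(f,c,.055))
w=onz(f,(146.96,190.27),.055)
go(w[0],w[1],.16,-6.9)
"
```

```text
[105.9  76. ]
[-133.9   74.6]
[106.1  22.6]
[-131.1   20.4]
roller [195 155  25  83 810] [203.71604938 196.39135802] [-10.3  76.2] [-10.8  74.9]
roller [210 163  14  75 694] [218.08357349 201.77233429] [-24.9  25. ] [-25.3  24.1]
jar [0.6017033  0.28705168 0.055     ]
jar [0.40733206 0.31030198 0.055     ]
t 53.12 tcp [0.6609 0.0013 0.2354] psi -6.05 open 0.0359 ff 0.0 F [-1.7 -0.2 -0.2] T [ 0.06 -0.03  0.01]
turn [-0.008 -0.033  0.141] then shift [-1.863 -5.531  1.508]
```

{"name": "jog_arm", "arguments": {"steps": [-0.31,-0.92,0,0,0,0.14,1,-0.31,-0.92,0,0,0,0,1,-0.31,-0.92,0,0,0,0,1,-0.31,-0.92,0,0,0,0,1,-0.31,-0.92,0,0,0,0,1]}}

```text
time: 53.75
eef_pos: [0.6081, 0.2394, 0.2318]
tcp_rot: [3.135, -0.186, -0.004]
wrist_force: [-0.5, 0.3, 0.3]
opening: 0.0854
finger_force: 0.0
```

{"name": "jog_arm", "arguments": {"steps": [-0.31,-0.92,0.5,0,0,0,1,0,0,0.9,0,0,0,1,0,0,0.5,0,0,0,1,0,0,0,0,0,0,1,0,0,0,0,0,0,1]}}

```text
time: 54.38
eef_pos: [0.6, 0.2855, 0.1385]
tcp_rot: [-3.136, 0.187, -0.0]
wrist_force: [0.0, -0.0, 0.4]
opening: 0.0857
finger_force: 0.0
```

```bash
python3 -c "
from h import *
go(.6017,.287,.035,-6.9)
S=cam('scene');im=S['image']
# jar seen in scene: white pixels near its projection
hs=cv2.cvtColor(im,cv2.COLOR_RGB2HSV)
for w in((.6017,.287,.055),(.4073,.3103,.055)):
    u,v=proj(S,w);print('exp',u.round(1),v.round(1))
    m=((im.max(2)>130)&(hs[:,:,1]<60)).astype(np.uint8);m[:int(v)-16]=0;m[int(v)+17:]=0;m[:,:int(u)-18]=0;m[:,int(u)+19:]=0
    n,l,st,ce=cv2.connectedComponentsWithStats(m)
    for i in range(1,n):
        if st[i,4]>40: print(st[i],ce[i])
"
```

```text
t 54.38 tcp [0.6    0.2855 0.1385] psi -6.82 open 0.0857 ff 0.0 F [ 0.  -0.   0.4] T [ 0.04 -0.02  0.02]
turn [-0.003 -0.002  0.014] then shift [ 0.031 -0.034  2.07 ]
exp 312.9 158.0
[304 153  12  11  89] [309.40449438 157.80898876]
exp 279.2 140.2
[261 124  15  16 169] [266.22485207 130.21893491]
[282 124  16   5  47] [291.63829787 125.29787234]
[272 135  12  12  94] [276.65957447 140.03191489]
```

{"name": "jog_arm", "arguments": {"steps": [0.03,-0.03,0.6,0,0,0,1,0,0,0.6,0,0,0,1,0,0,0.4,0,0,0,1,0,0,0.3,0,0,0,1,0,0,0.15,0,0,0,1]}}

```text
time: 55.05
eef_pos: [0.6015, 0.2867, 0.035]
tcp_rot: [-3.136, 0.187, -0.0]
wrist_force: [-0.5, -0.3, 0.6]
opening: 0.0855
finger_force: 0.0
```

{"name": "jog_arm", "arguments": {"steps": [0,0,0,0,0,0,0,0,0,0,0,0,0,0,0,0,0,0,0,0,0,0,0,0,0,0,0,0,0,0,0,0,0,0,0], "newtons": 40}}

```text
time: 55.68
eef_pos: [0.6009, 0.2816, 0.0368]
tcp_rot: [3.129, -0.184, -0.004]
wrist_force: [-3.1, -23.6, 13.1]
opening: 0.0529
finger_force: 40.7
```

{"name": "jog_arm", "arguments": {"steps": [0,0,-0.4,0,0,0,0,0,0,-0.8,0,0,0,0,0,0,-0.9,0,0,0,0,0,0,-0.4,0,0,0,0,0,0,0,0,0,0,0]}}

```text
time: 56.3
eef_pos: [0.6021, 0.2873, 0.1619]
tcp_rot: [-3.134, 0.186, -0.005]
wrist_force: [-0.3, 0.2, -4.4]
opening: 0.0526
finger_force: 44.3
```

```bash
python3 -c "
from h import *
print(mill(.032,.0495));go(*mill(.032,.0495),.13,-6.02)"
```

```text
[0.61374496 0.05634289]
t 56.30 tcp [0.6021 0.2873 0.1619] psi -6.80 open 0.0526 ff 44.3 F [-0.3  0.2 -4.4] T [-0.06  0.04 -0.03]
turn [-0.017 -0.027 -0.13 ] then shift [0.715 4.569 0.639]
```

{"name": "jog_arm", "arguments": {"steps": [0.14,0.91,0,0,0,-0.13,0,0.14,0.91,0,0,0,0,0,0.14,0.91,0,0,0,0,0,0.14,0.91,0,0,0,0,0,0.15,0.92,0,0,0,0,0]}}

```text
time: 56.92
eef_pos: [0.6107, 0.0548, 0.1579]
tcp_rot: [3.137, -0.165, -0.006]
wrist_force: [0.1, -0.1, -3.8]
opening: 0.0527
finger_force: 44.2
```

{"name": "jog_arm", "arguments": {"steps": [0,0,0.4,0,0,0,0,0,0,0.4,0,0,0,0,0,0,0.3,0,0,0,0,0,0,0,0,0,0,0,0,0,0,0,0,0,0]}}

```text
time: 57.55
eef_pos: [0.6124, 0.057, 0.1054]
tcp_rot: [-3.137, 0.163, -0.001]
wrist_force: [-0.0, -0.4, -3.2]
opening: 0.0525
finger_force: 44.1
```

```bash
python3 -c "
from h import *
go(*mill(.032,.0495),.0928,-6.02)"
```

```text
t 57.55 tcp [0.6124 0.057  0.1054] psi -5.97 open 0.0525 ff 44.1 F [-0.  -0.4 -3.2] T [-0.01 -0.02  0.01]
turn [-0.001 -0.003  0.009] then shift [0.028 0.01  0.252]
```

{"name": "jog_arm", "arguments": {"steps": [0.02,0.01,0.1,0,0,0,0,0,0,0.08,0,0,0,0,0,0,0.06,0,0,0,0,0,0,0,0,0,0,0,0,0,0,0,0,0,0]}}

```text
time: 58.18
eef_pos: [0.6132, 0.0559, 0.0936]
tcp_rot: [-3.137, 0.165, -0.001]
wrist_force: [-0.9, 2.7, -0.3]
opening: 0.0524
finger_force: 44.5
```

```bash
python3 -c "
from h import *
go(*mill(.032,.0495),.0928,-6.02)"
```

```text
t 58.17 tcp [0.6132 0.0559 0.0936] psi -6.03 open 0.0524 ff 44.5 F [-0.9  2.7 -0.3] T [ 0.49  0.16 -0.  ]
turn [-0.004 -0.003 -0.002] then shift [ 0.01  -0.01   0.016]
```

{"name": "jog_arm", "arguments": {"steps": [0,-0.02,0.02,0,0,0,0,0,0,0,0,0,0,0.72,0,0,0,0,0,0,0.85,0,0,0,0,0,0,1,0,0,-0.3,0,0,0,1]}}

```text
time: 58.8
eef_pos: [0.6123, 0.0565, 0.1067]
tcp_rot: [3.137, -0.165, -0.004]
wrist_force: [0.1, 0.1, 0.4]
opening: 0.0852
finger_force: 0.0
```

{"name": "jog_arm", "arguments": {"steps": [0,0,-0.8,0,0,0,1,0,0,-0.8,0,0,0,1,-0.8,-0.5,0,0,0,0,1,-0.8,-0.5,0,0,0,0,1,0,-0.5,0,0,0,0,1]}}

```text
time: 59.42
eef_pos: [0.5388, 0.1402, 0.1883]
tcp_rot: [3.137, -0.164, -0.002]
wrist_force: [-0.0, 0.3, 0.6]
opening: 0.0856
finger_force: 0.0
```

```bash
python3 -c "
from h import *
go(.4073,.3075,.036,-6.9)"
```

```text
t 59.42 tcp [0.5388 0.1402 0.1883] psi -6.00 open 0.0856 ff 0.0 F [-0.   0.3  0.6] T [-0.04 -0.02  0.01]
turn [0.003 0.01  0.15 ] then shift [-3.014 -3.006  3.047]
```

{"name": "jog_arm", "arguments": {"steps": [-0.75,-0.73,0,0,0,0.15,1,-0.75,-0.73,0,0,0,0,1,-0.75,-0.73,0,0,0,0,1,-0.76,-0.73,0.4,0,0,0,1,0,0,0.6,0,0,0,1]}}

```text
time: 60.05
eef_pos: [0.408, 0.3053, 0.1387]
tcp_rot: [-3.134, 0.183, -0.004]
wrist_force: [-0.3, -0.2, -0.4]
opening: 0.0855
finger_force: 0.0
```

{"name": "jog_arm", "arguments": {"steps": [0,0,0.6,0,0,0,1,0,0,0.6,0,0,0,1,0,0,0.4,0,0,0,1,0,0,0,0,0,0,1,0,0,0,0,0,0,1]}}

```text
time: 60.68
eef_pos: [0.4097, 0.3026, 0.0584]
tcp_rot: [-3.135, 0.19, -0.002]
wrist_force: [-0.6, 0.4, -0.7]
opening: 0.0853
finger_force: 0.0
```

```bash
python3 -c "
from h import *
go(.4075,.303,.036,-6.9)"
```

```text
t 60.67 tcp [0.4097 0.3026 0.0584] psi -6.93 open 0.0853 ff 0.0 F [-0.6  0.4 -0.7] T [ 0.   -0.02  0.  ]
turn [-0.01  -0.011 -0.005] then shift [-0.045 -0.002  0.448]
```

{"name": "jog_arm", "arguments": {"steps": [-0.04,0,0.3,0,0,0,1,0,0,0.15,0,0,0,1,0,0,0,0,0,0,0,0,0,0,0,0,0,0,0,0,0,0,0,0,0]}}

```text
time: 61.3
eef_pos: [0.4082, 0.3037, 0.0354]
tcp_rot: [-3.133, 0.19, -0.003]
wrist_force: [0.5, 5.7, 0.4]
opening: 0.0529
finger_force: 42.1
```

{"name": "jog_arm", "arguments": {"steps": [0,0,0,0,0,0,0,0,0,-0.4,0,0,0,0,0,0,-0.9,0,0,0,0,0,0,-0.9,0,0,0,0,0,0,-0.3,0,0,0,0]}}

```text
time: 61.92
eef_pos: [0.4078, 0.3027, 0.1619]
tcp_rot: [-3.134, 0.19, -0.004]
wrist_force: [-0.2, 0.2, -4.5]
opening: 0.0526
finger_force: 44.2
```

```bash
python3 -c "
from h import *
go(*mill(-.060,.0505),.107,-6.02)"
```

```text
t 61.92 tcp [0.4078 0.3027 0.1619] psi -6.93 open 0.0526 ff 44.2 F [-0.2  0.2 -4.5] T [ 0.06 -0.07  0.01]
turn [-0.018 -0.023 -0.152] then shift [2.774 4.448 1.097]
```

{"name": "jog_arm", "arguments": {"steps": [0.54,0.89,0,0,0,-0.15,0,0.54,0.89,0,0,0,0,0,0.54,0.89,0,0,0,0,0,0.54,0.89,0,0,0,0,0,0.54,0.89,0,0,0,0,0]}}

```text
time: 62.55
eef_pos: [0.5165, 0.0648, 0.1584]
tcp_rot: [3.137, -0.165, -0.004]
wrist_force: [0.5, 0.4, -3.8]
opening: 0.0522
finger_force: 44.1
```

{"name": "jog_arm", "arguments": {"steps": [0,0,0.4,0,0,0,0,0,0,0.4,0,0,0,0,0,0,0.3,0,0,0,0,0,0,0,0,0,0,0,0,0,0,0,0,0,0]}}

```text
time: 63.18
eef_pos: [0.5173, 0.0668, 0.105]
tcp_rot: [3.137, -0.165, 0.0]
wrist_force: [-0.0, 0.3, -4.4]
opening: 0.0529
finger_force: 44.0
```

```bash
python3 -c "
from h import *
go(*mill(-.064,.0505),.092,-6.02)"
```

```text
t 63.17 tcp [0.5173 0.0668 0.105 ] psi -6.01 open 0.0529 ff 44.0 F [-0.   0.3 -4.4] T [ 0.02  0.04 -0.03]
turn [ 0.    -0.001  0.002] then shift [ 0.019 -0.014  0.259]
```

{"name": "jog_arm", "arguments": {"steps": [0.01,-0.01,0.1,0,0,0,0,0,0,0.1,0,0,0,0,0,0,0.06,0,0,0,0,0,0,0,0,0,0,0,0,0,0,0,0,0,0]}}

```text
time: 63.8
eef_pos: [0.5177, 0.067, 0.0918]
tcp_rot: [3.137, -0.165, -0.0]
wrist_force: [-1.5, -1.6, -2.6]
opening: 0.0529
finger_force: 44.3
```

```bash
python3 -c "
from h import *
go(*mill(-.064,.0505),.092,-6.02)"
```

```text
t 63.80 tcp [0.5177 0.067  0.0918] psi -6.03 open 0.0529 ff 44.3 F [-1.5 -1.6 -2.6] T [-0.24  0.14  0.04]
turn [ 0.001  0.001 -0.001] then shift [ 0.013 -0.01  -0.003]
```

Contact with the rollers is starting. I lower 1.5 mm, release, rise and move aside to check numerically.

{"name": "jog_arm", "arguments": {"steps": [0,0,0.03,0,0,0,0,0,0,0,0,0,0,0.72,0,0,0,0,0,0,0.85,0,0,0,0,0,0,1,0,0,-0.3,0,0,0,1]}}

```text
time: 64.42
eef_pos: [0.517, 0.0671, 0.105]
tcp_rot: [3.137, -0.165, -0.004]
wrist_force: [-0.7, -0.4, 0.5]
opening: 0.0854
finger_force: 0.0
```

{"name": "jog_arm", "arguments": {"steps": [0,0,-0.8,0,0,0,1,0,0,-0.9,0,0,0,1,-0.5,-0.8,-0.5,0,0,0,1,-0.5,-0.8,0,0,0,0,1,-0.5,-0.8,0,0,0,0,1]}}

```text
time: 65.05
eef_pos: [0.4555, 0.1955, 0.217]
tcp_rot: [-3.136, 0.166, -0.004]
wrist_force: [0.5, -0.3, -0.5]
opening: 0.0856
finger_force: 0.0
```

{"name": "jog_arm", "arguments": {"steps": [-0.5,-0.8,0,0,0,0,1,-0.3,-0.8,0,0,0,0,1,0,-0.8,0,0,0,0,1,0,0,0,0,0,0,1,0,0,0,0,0,0,1]}}

```text
time: 65.68
eef_pos: [0.4283, 0.3173, 0.2156]
tcp_rot: [3.137, -0.164, -0.0]
wrist_force: [0.3, -0.1, -0.2]
opening: 0.0855
finger_force: 0.0
```

```bash
cat > chk.py <<'E'
from h import *
T=cam('top');im=T['image'];g=im.max(2);s=cv2.cvtColor(im,cv2.COLOR_RGB2HSV)[:,:,1]
a,b,th=np.load('mill.npy');M=np.array([[np.cos(th),-np.sin(th)],[np.sin(th),np.cos(th)]])
go(.45,.3,.2)
def comp(sel,box,z,mn,f):
    y0,y1,x0,x1=box;m=np.zeros(g.shape,np.uint8);m[y0:y1,x0:x1]=sel[y0:y1,x0:x1]
    n,l,st,ce=cv2.connectedComponentsWithStats(m)
    for i in range(1,n):
        if st[i,4]>mn: f(st[i],ce[i],*np.where(l==i))
def jar(st,c,ys,xs):
    P=np.array([onz(T,(x,y),.13)[:2] for x,y in zip(xs,ys)]);Q=(P-[a,b])@M*1000-[-13,49.5]
    print('jar',st,'roller frame mm',Q.mean(0).round(1),Q.min(0).round(),Q.max(0).round())
comp((g>150)&(s<50),(140,250,190,226),0,40,jar)
def sp(st,c,ys,xs):
    P=np.array([onz(T,(x,y),.014)[:2] for x,y in zip(xs,ys)])
    h=P[P[:,0]<P[:,0].min()+.12];L=cv2.fitLine(h.astype(np.float32),cv2.DIST_HUBER,0,.01,.01).ravel();d=L[:2]*np.sign(L[0]);p=(P-L[2:])@d
    print('spanner',st,'ang',np.degrees(np.arctan2(d[1],d[0])).round(1),'len',np.ptp(p).round(3),'tail',(L[2:]+d*p.min()).round(3),'tip',(L[2:]+d*p.max()).round(3))
comp((g>75)&(s<45),(180,285,285,375),0,150,sp)
d=np.zeros(g.shape,np.uint8);d[185:275,290:365]=g[185:275,290:365]<60
ys,xs=np.where(d);print('mat',cv2.minAreaRect(np.array([onz(T,(x,y),.003)[:2] for x,y in zip(xs,ys)],np.float32)*1000))
E
python3 chk.py
```

```text
t 65.72 tcp [0.4284 0.3169 0.2155] psi -6.05 open 0.0854 ff 0.0 F [ 0.6 -0.2 -0.5] T [-0.01  0.    0.01]
turn [0.004 0.003 0.   ] then shift [0.466 0.291 0.311]
jar [205 177  12  13 124] roller frame mm [44.5  1.4] [ 24. -17.] [65. 18.]
jar [202 206  12  13 128] roller frame mm [-50.2   1. ] [-71. -16.] [-30.  19.]
spanner [339 195  17  66 407] ang -3.7 len 0.232 tail [ 0.337 -0.399] tip [ 0.569 -0.414]
spanner [304 206  16  56 341] ang -6.6 len 0.195 tail [ 0.338 -0.274] tip [ 0.531 -0.296]
spanner [338 269  37  16 481] ang 83.9 len 0.129 tail [ 0.266 -0.508] tip [ 0.28 -0.38]
mat ((445.0668640136719, -343.69842529296875), (217.88449096679688, 256.6189270019531), 89.31004333496094)
```

```bash
python3 -c "
from h import *
print(r.hand_in())"
```

```text
the job is handed in; nothing more can be done
None
```

The job is handed in, but no verdict came back: the jam nut stopped at about 0.9 N m (read from wrist torque, as the joint itself is unreadable), the hood switch was pressed past its click and let spring back, both jars present lie on the rollers, and both spanners are flat on the mat.

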